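# Unhook the charging caddy from the pegboard, load the bike lights and start the charge

### The arm

A 6-joint arm with a two-finger parallel gripper is mounted at the origin on the work surface. World frame = base frame: x ahead of the robot, y to its left, z up, the work surface at z = 0. Lengths are in m, angles in degrees, forces in N, time in s.
With the tool pointing down it reaches from about 0.4 to 0.825 m from the base axis. Payload 7 kg.
Tool frame: the origin (TCP) lies between the finger pads; the fingertips stand 19 mm ahead of it and the grasp point (between the pads) is the TCP; x points along the fingers, y is the direction in which the jaws open and shut, and the axes are right-handed (so a half turn about x gives the same grasp; the last joint's range is limited). The gripper opens to 88 mm and grips with 3 to 60 N. Pads are 19 mm wide; open, the fingers measure 130 mm over their backs; the gripper's body (78 mm by 193 mm) begins 47 mm behind the grasp point.
Start: joints at [-51.962, 20.546, 0.682, 0, -70.136, -16.507], TCP at [0.248, -0.628, 0.208] pointing down, gripper open.
Joint ranges: [-176.03, 176.03], [-82.01, 121.73], [-58.28, 71.71], [-173.87, 95.51], [-174.79, -0.11], [-173.66, 173.66]. Speed limits (degrees/s): [136.94, 136.94, 172.46, 180, 180, 180].

### API

Orientations are given as [roll, pitch, yaw] about the fixed x, y, z axes, in that order (R = Rz(yaw) Ry(pitch) Rx(roll)).
In Python, from plant import * gives the robot as it stands.
- The arm moves only by the tool step_arm, never from a script. Its argument "steps" is a list of rows, each a list of 2 entries, a list of its own where there are three numbers: the shift along the tool's x, y, z in units of 0.02 m (1.0 is 0.02 m), then the turn about the tool's x in units of 6 degrees (1.0 is 6 degrees). A call has 1 to 20 rows; each row shifts and turns the commanded pose from where the row before left it, along the tool's axes as they then stand; what a row does not reach is not made up. A row lasts 1/12 s, in which the tool goes at most 41.7 mm and 7.16 degrees, less where a joint would pass 70% of its speed; a pose out of reach is approached as far as the arm can. A call with a number of a shift or a turn outside -1 to 1 is refused whole. A call with a gripper value outside its range is refused whole. "fingers" is the closure, from 0 (fully open) to 1 (shut), set as the call begins (left out, the last holds). The fingers move at their own pace and stop on an object; "grip_force" is the grip in N (left out, the last holds). Time passes only in rows, so rows that do not move let the fingers close. It gives the time, the measured TCP pose, the force and the opening at its end, in the units of the state.
- get_state(): the state, without advancing time (a new reading comes with each control period).
- capture(name): name is "scene" or "top"; returns the picture (400x640x3 uint8, blue, green, red); there is no depth.
- camera_model(name): a dict with "intrinsics" (3x3 intrinsics, pixels), "rvec" (rotation vector, rad) and "tvec" (3), from world to camera coordinates, as OpenCV has them. Camera axes: x right, y down, z forward; pixel columns grow to the right and rows downward; lengths in m; the calibration is good to about 2 mm. A picture is of the moment at which its call begins. camera_model takes no time and is no camera call.
- close_job(): hands the job in, once; it reports no verdict.
The state is a dict: "time_s": time; "joints": joint angles; "qd": joint speeds; "joint_torque": joint torques, N m; "tcp_pos": TCP position; "eef_rot": TCP orientation; "contact_force": force on the tool from outside, world axes, zero at the start; "moment": the same for the moment, N m; "gripper_width": finger opening in m.
Only numpy, scipy, OpenCV 4.12 (cv2) and the standard library are available. Lean on these libraries where they do the work, as an engineer would, in place of code of your own. Each camera call takes 0.05 s, during which the arm holds its last target.

### The job

Lift the grey caddy off the two deep hooks of the pegboard, draw it clear, and set it down squarely in the middle of the black charging pad, then let go of it. Stand every bicycle light on the table upright in the caddy, one per well and right down on the well's floor, then press the button beside the pad all the way down once they are all in. Leave the shoehorn and the phone grip where they lie.

Things in the scene. Friction and masses are not known exactly. Their poses are not given: they have to be found in the camera images.
- pegboard: Fixed beech pegboard 400 mm wide (its x), 18 mm thick, 360 mm high, at the robot's right, yaw within 0.2 rad. Origin at table height under the middle of its front face; its y points straight out of that face to the table's middle, z up. Carries two steel J hooks; keys (x = -155 mm) and a shelf with a ticket holder (x = 160 mm) fixed to it stand out at most 35 mm.
- hooks (a point): Midway between the two equal J hooks (8 mm rod, 45 mm either side along the board's x), on top of the trough bottoms, 244 mm high, 120 mm out from the board. Each hook comes out at height 266 mm to 104 mm from the board, drops into the trough, and turns up at 136 mm to a tip whose top is 26 mm above this point; it ends 140 mm out.
- caddy: Loose grey plastic caddy, 206 x 166 mm (its x, y), 0.3 to 0.55 kg, hanging by its bar in the hooks at first. Origin at the centre of its underside, z up, x along the bar. Floor 4 mm, walls 4 mm thick with tops at 24 mm. Six square wells, 62 x 62 mm clear, in two rows of three, a row each side of the bar; well pitch 66 mm along x, row centres at y = +-48 mm.
- bar (a point): Centre of the caddy's steel bar (12 x 12 mm, 206 mm long, on a 6 x 16 mm post at each end), 86 mm above the caddy's underside and over its middle; midway between the hooks while it hangs. Grip it here from above, across the bar. To clear the tips it must rise at least 26 mm; at 48 mm of rise the well walls meet the hooks from below.
- pad: Fixed black charging pad, 250 x 206 mm (its x, y), top 10 mm above the table; origin at table height under its centre; yaw varies by 0.2 rad. The caddy belongs centred on it with its bar along the pad's x (either way round). A tongue 100 mm wide on its -y side (the pegboard's side) carries the button.
- start_top (a point): Top centre of the round white push button (32 mm across) on the tongue, 140 mm from the pad's centre; it is pressed straight down.
- start (a joint): Travel of the button in m: 0 up, 0.006 fully down (about 5 N), springs back.
- well0 (a point): Centre of the floor of well 0 of the caddy (caddy x = -66 mm, y = 48 mm).
- well1 (a point): Centre of the floor of well 1 of the caddy (caddy x = 0 mm, y = 48 mm).
- well2 (a point): Centre of the floor of well 2 of the caddy (caddy x = 66 mm, y = 48 mm).
- well3 (a point): Centre of the floor of well 3 of the caddy (caddy x = -66 mm, y = -48 mm).
- well4 (a point): Centre of the floor of well 4 of the caddy (caddy x = 0 mm, y = -48 mm).
- well5 (a point): Centre of the floor of well 5 of the caddy (caddy x = 66 mm, y = -48 mm).
- light0: Loose black round bicycle light, 58 mm tall, about 0.1 kg: foot disc 54 mm across and 10 mm thick, above it a round barrel 36 mm across with a lens on top; stands upright on the table; origin at the centre of its underside, z up. Four to six such equal lights are present (None if absent).
- light1: Loose black round bicycle light, 58 mm tall, about 0.1 kg: foot disc 54 mm across and 10 mm thick, above it a round barrel 36 mm across with a lens on top; stands upright on the table; origin at the centre of its underside, z up. Four to six such equal lights are present (None if absent).
- light2: Loose black round bicycle light, 58 mm tall, about 0.1 kg: foot disc 54 mm across and 10 mm thick, above it a round barrel 36 mm across with a lens on top; stands upright on the table; origin at the centre of its underside, z up. Four to six such equal lights are present (None if absent).
- light3: Loose black round bicycle light, 58 mm tall, about 0.1 kg: foot disc 54 mm across and 10 mm thick, above it a round barrel 36 mm across with a lens on top; stands upright on the table; origin at the centre of its underside, z up. Four to six such equal lights are present (None if absent).
- light4: Loose black round bicycle light, 58 mm tall, about 0.1 kg: foot disc 54 mm across and 10 mm thick, above it a round barrel 36 mm across with a lens on top; stands upright on the table; origin at the centre of its underside, z up. Four to six such equal lights are present (None if absent).
- light5: Loose black round bicycle light, 58 mm tall, about 0.1 kg: foot disc 54 mm across and 10 mm thick, above it a round barrel 36 mm across with a lens on top; stands upright on the table; origin at the centre of its underside, z up. Four to six such equal lights are present (None if absent).
- shoehorn: Loose white plastic shoehorn lying flat, 175 mm long, 45 mm wide, 12 mm high, beyond the pad; to be left alone.
- phone_grip: Loose lime silicone phone grip, a spool 44 mm across and 20 mm high, standing beyond the lights; to be left alone.
Things that resemble listed ones, but are neither listed nor needed, are in the scene too. Leave any yellow look-alike of the light0 alone.

How it is judged:
By the outcome, as a careful person would: the job done as asked, in the order asked, and still so for the second after the job is handed in, with the robot touching nothing.
Of light0, light1, light2, light3, light4, light5 only 4 to 6 are there at a start; the rules pass over those that are not, and their reading is None.
At some moment in a run one of light0, light1, light2, light3, light4, light5 may be knocked a few centimetres aside while the robot is not near it.
It also fails if it takes over 200 s, if anything falls off the work surface, if the arm or the gripper's body presses on something with over 40 N, if the wrist force passes 120 N, or if a joint passes its speed limit or range.

## Working session

There is one attempt and no reset: what is moved stays moved. The work goes in short steps, Python scripts to look and compute and a tool call to move; the robot and the scene stay as the last step left them, time stands still between calls to the robot, and variables do not carry over. Pictures are saved under pics/ and viewed, and the job is handed in when it is done.

Besides the shell and the picture viewer there is one more tool, called after ">>>" in YAML: its name, and indented under it one key for each argument. step_arm: Moves the arm, as the interface text tells. Its arguments: {"type":"object","properties":{"steps":{"type":"array","items":{"type":"array"}},"fingers":{"type":"number"},"grip_force":{"type":"number"}},"required":["steps"]}

```bash
mkdir -p pics
python3 - <<'E'
from plant import *
import cv2
print(get_state())
for n in("scene","top"):
    cv2.imwrite(f"pics/{n}0.png",capture(n)); m=camera_model(n); print(n,m)
E
ls
```

```text
{'time_s': 0.0, 'joints': array([-5.19620021e+01,  2.05911746e+01,  6.32909586e-01, -2.21698530e-02,
       -7.01369983e+01, -1.65067939e+01]), 'qd': array([-0.03297541,  0.05137041,  0.09647676, -0.04720294, -0.08393773,
       -0.00697016]), 'joint_torque': array([-1.57075365e-04, -5.82728863e+01,  2.93060786e+01,  6.99712381e+00,
        7.12120032e-03, -1.60877821e-04]), 'tcp_pos': array([ 0.24750916, -0.62740118,  0.20731266]), 'eef_rot': array([ 94.16814552,  89.90248288, 115.69179944]), 'contact_force': array([ 0.18512617, -0.62573071,  0.31721575]), 'moment': array([-0.00979325,  0.02985346, -0.04095724]), 'gripper_width': 0.08741200843938336}
scene {'intrinsics': array([[372.00271606,   0.        , 318.1654482 ],
       [  0.        , 372.00271606, 198.69356282],
       [  0.        ,   0.        ,   1.        ]]), 'rvec': array([ 1.16575048,  2.16284903, -1.1616261 ]), 'tvec': array([ 0.35105726, -0.14218607,  1.46036766])}
top {'intrinsics': array([[474.80648796,   0.        , 317.31915914],
       [  0.        , 474.80648796, 199.32668336],
       [  0.        ,   0.        ,   1.        ]]), 'rvec': array([ 2.11903763, -2.08391847,  0.22292324]), 'tvec': array([-0.01161419,  0.6169616 ,  1.26253128])}
pics
```

View pics/scene0.png

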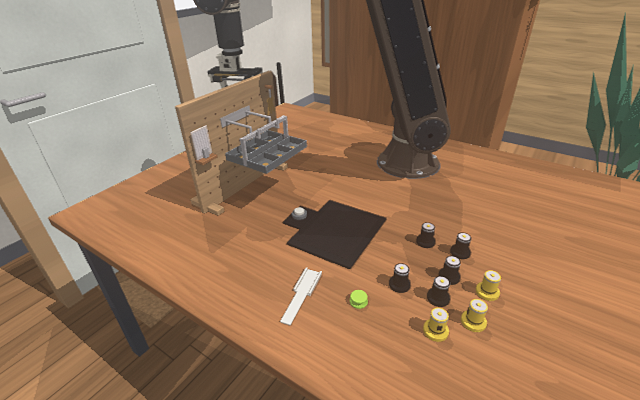

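View pics/top0.png

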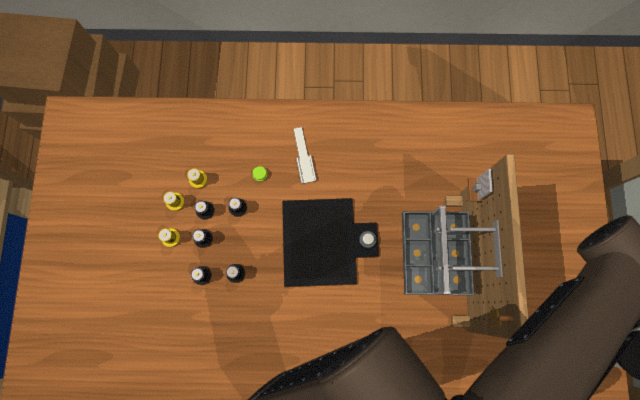

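Five black lights, in top at (204,210), (237,207), (202,238), (201,275) and (235,273). The three yellow ones, at (197,178), (173,201) and (169,237), are look-alikes to leave alone. The caddy is at (437,252), the pad at (320,242) and the button at (368,239). I'll enlarge these.

```bash
cat > h.py <<'E'
import numpy as np, cv2
from plant import *
def cm(n):
    m=camera_model(n); R=cv2.Rodrigues(np.array(m["rvec"],float))[0]; return np.array(m["intrinsics"]),R,np.array(m["tvec"]).ravel()
def bp(n,uv,z):
    K,R,t=cm(n); d=R.T@np.linalg.inv(K)@np.array([uv[0],uv[1],1.]); c=-R.T@t
    return c+d*(z-c[2])/d[2]
def pj(n,p):
    K,R,t=cm(n); q=K@(R@np.array(p,float)+t); return q[:2]/q[2]
def crop(img,x0,y0,x1,y1,s,f):
    cv2.imwrite(f,cv2.resize(img[y0:y1,x0:x1],None,fx=s,fy=s,interpolation=cv2.INTER_CUBIC))
E
python3 - <<'E'
from h import *
t=cv2.imread("pics/top0.png");s=cv2.imread("pics/scene0.png")
crop(t,150,160,260,300,4,"pics/c1.png");crop(t,270,180,400,300,5,"pics/c2.png");crop(t,390,150,530,340,3,"pics/c3.png");crop(s,170,60,320,220,3.7,"pics/c4.png")
for n in("scene","top"):
    K,R,tt=cm(n);print(n,-R.T@tt)
E
```

```text
scene [1.25405154 0.44367457 0.71178606]
top [ 0.3271425  -0.01487254  1.36657174]
```

View pics/c1.png

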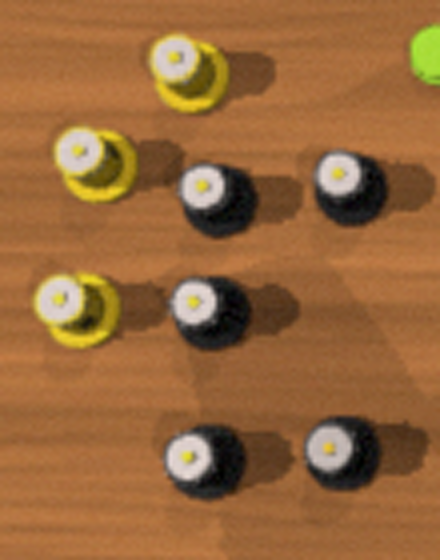

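View pics/c2.png

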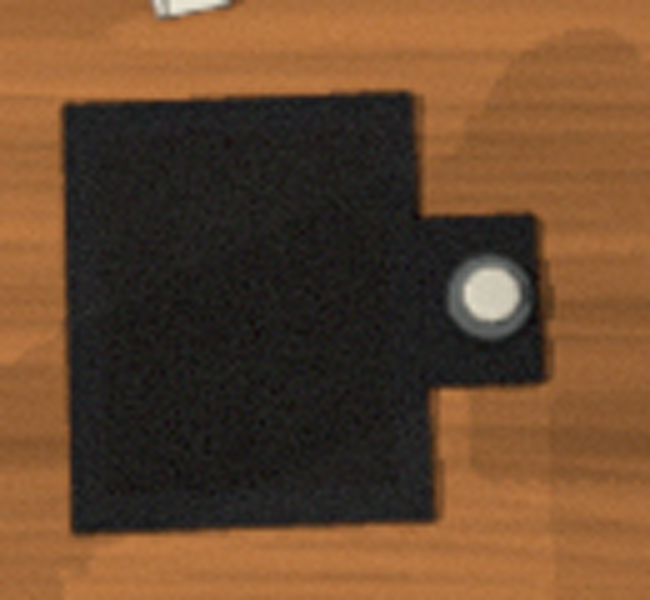

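View pics/c3.png

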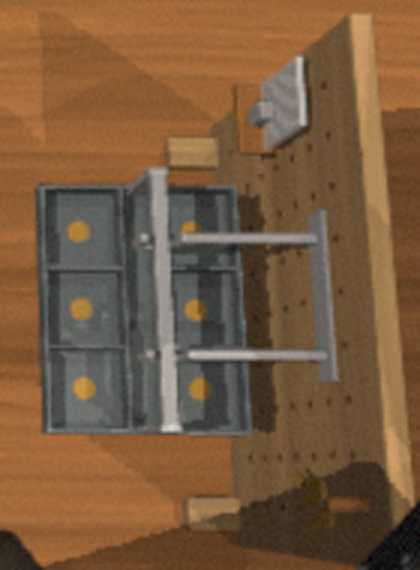

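View pics/c4.png

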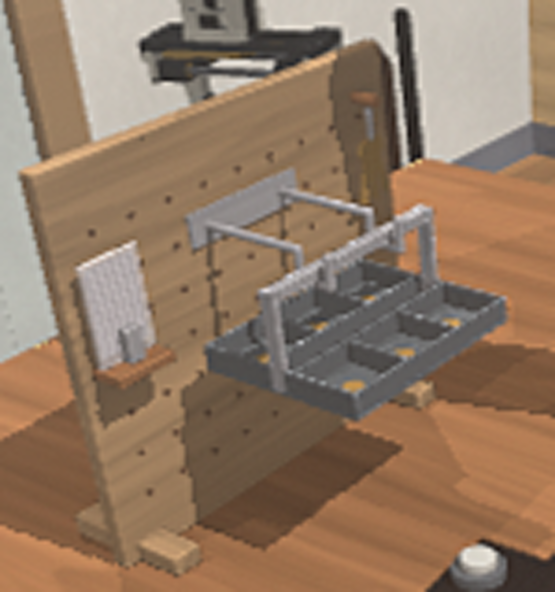

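Run:
```python
from h import *
o=lambda x0,y0,s,p:(x0+(p[0]+.5)/s-.5,y0+(p[1]+.5)/s-.5)
print("wells"); W=[bp("top",o(390,150,3,p),.168) for p in [(78,231),(81,309),(84,388),(190,229),(196,309),(200,388)]]
for w in W: print(w.round(4))
b=[bp("top",o(390,150,3,p),.256) for p in [(157,170),(172,431)]];print("bar",b)
P=[bp("top",o(270,180,5,p),.010) for p in [(64,104),(412,94),(436,521),(73,532)]]
print("pad",P,np.mean(P,0))
for i in range(4): 
    d=P[(i+1)%4]-P[i];print(np.linalg.norm(d),np.degrees(np.arctan2(d[1],d[0])))
# which tops: button
for z in(.02,.03): print("btn",bp("top",o(270,180,5,(492,294)),z))
L=[bp("top",o(150,160,4,p),.058) for p in [(203,186),(338,174),(194,302),(189,457),(329,448)]]
for l in L: print("light",l, np.hypot(*l[:2]))
Y=[bp("top",o(150,160,4,p),.058) for p in [(175,57),(79,151),(59,299)]]
for l in Y: print("yel",l, np.hypot(*l[:2]))
# board top front edge z=.36
print("board",[bp("top",o(390,150,3,p),.36) for p in [(349,15),]], [bp("top",o(390,150,3,p),.36) for p in [(371,15),]])
```

```text
wells
[ 0.5273 -0.2544  0.168 ]
[ 0.461  -0.2551  0.168 ]
[ 0.3955 -0.2557  0.168 ]
[ 0.5306 -0.3495  0.168 ]
[ 0.4627 -0.3515  0.168 ]
[ 0.3972 -0.3518  0.168 ]
bar [array([ 0.56273378, -0.300854  ,  0.256     ]), array([ 0.35918722, -0.3042034 ,  0.256     ])]
pad [array([0.62517684, 0.10146522, 0.01      ]), array([ 0.6344292 , -0.10216346,  0.01      ]), array([ 0.38825654, -0.11603722,  0.01      ]), array([0.37865288, 0.08813914, 0.01      ])] [ 0.50662886 -0.00714908  0.01      ]
0.20383877300439424 -87.39841683974224
0.24656329738260174 -176.77434636715742
0.20440209243292246 92.6929864085906
0.24688387538751472 3.0941645631752026
btn [ 0.51595464 -0.14729505  0.02      ]
btn [ 0.51455247 -0.14631165  0.03      ]
light [0.59440702 0.32816809 0.058     ] 0.6789801195907371
light [0.60457923 0.23338438 0.058     ] 0.6480619647365252
light [0.5119911  0.32856847 0.058     ] 0.6083519744634058
light [0.40533765 0.32427947 0.058     ] 0.519091301368351
light [0.4130521 0.2288764 0.058    ] 0.47222499322759903
yel [0.68830582 0.35495964 0.058     ] 0.7744425364153926
yel [0.6182829  0.41791565 0.058     ] 0.7462755725532549
yel [0.51254191 0.42283014 0.058     ] 0.6644430273597258
board [array([ 0.65979852, -0.42007048,  0.36      ])] [array([ 0.66004624, -0.43625083,  0.36      ])]
```

```bash
cat >> h.py <<'E'
from scipy.spatial.transform import Rotation as Ro
def pose():
    s=get_state(); return np.array(s["tcp_pos"]),Ro.from_euler("xyz",s["eef_rot"],degrees=True).as_matrix(),s
def go(p,yaw=None):
    """print tool-frame shift units to p, and turn units for tool y axis at world yaw (mod 180)"""
    c,R,s=pose(); d=R.T@(np.array(p)-c)/.02
    a=np.degrees(np.arctan2(R[1,1],R[0,1]))
    print("t",round(s["time_s"],2),"tcp",c.round(4),"tooly",round(a,2),"j6",round(s["joints"][5],1),"w",round(s["gripper_width"],4),"F",np.round(s["contact_force"],1))
    print(" units to go",d.round(2), end=" ")
    if yaw is not None:
        e=(yaw-a+90)%180-90
        print("turn units (about tool x)",round(-e/6,2)) # tool x down
    else: print()
E
python3 - <<'E'
from h import *
c,R,s=pose();print(R.round(3))
go([.2475,-.627,.43]); go([.4615,-.303,.25],90.9)
E
```

```text
[[-0.001 -0.367  0.93 ]
 [ 0.001  0.93   0.367]
 [-1.     0.002 -0.   ]]
t 0.1 tcp [ 0.2475 -0.6275  0.2074] tooly 111.52 j6 -16.5 w 0.0877 F [-0.5  1.   1. ]
 units to go [-1.113e+01  4.000e-02  1.000e-02] 
t 0.1 tcp [ 0.2475 -0.6275  0.2074] tooly 111.52 j6 -16.5 w 0.0877 F [-0.5  1.   1. ]
 units to go [-2.11 11.17 15.9 ] turn units (about tool x) 3.44
```

Run:
```python
from h import *
# check estimates in scene view
s=cv2.imread("pics/scene0.png")
def dot(p,c):
    u=pj("scene",p)*4; cv2.circle(big,tuple(int(v) for v in u),4,c,-1)
big=cv2.resize(s,None,fx=4,fy=4,interpolation=cv2.INTER_CUBIC)
th=np.radians(.9)
A=lambda x,y,z:np.array([.4615+np.cos(th)*x-np.sin(th)*y,-.3030+np.sin(th)*x+np.cos(th)*y,.164+z])
for x in(-.103,0,.103): dot(A(x,0,.092),(0,0,255))
for x in(-.066,0,.066):
  for y in(-.048,.048): dot(A(x,y,.004),(255,0,0))
for x in(-.103,.103):
  for y in(-.083,.083): dot(A(x,y,.024),(0,255,0))
tp=np.radians(3); c=np.array([.5068,-.007])
for x in(-.125,.125):
  for y in(-.103,.103): dot([c[0]+np.cos(tp)*x-np.sin(tp)*y,c[1]+np.sin(tp)*x+np.cos(tp)*y,.01],(0,255,0))
for l in [(.5944,.3282),(.6046,.2334),(.5120,.3286),(.4053,.3243),(.4131,.2289)]: dot([*l,.058],(0,0,255))
cv2.imwrite("pics/o1.png",big[4*80:4*80+600,4*200:4*200+800]);cv2.imwrite("pics/o2.png",big[4*190:4*190+600,4*330:4*330+800])
cv2.imwrite("pics/o3.png",big[4*180:4*180+500,4*260:4*260+600])
```

```text
(no output)
```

View pics/o1.png

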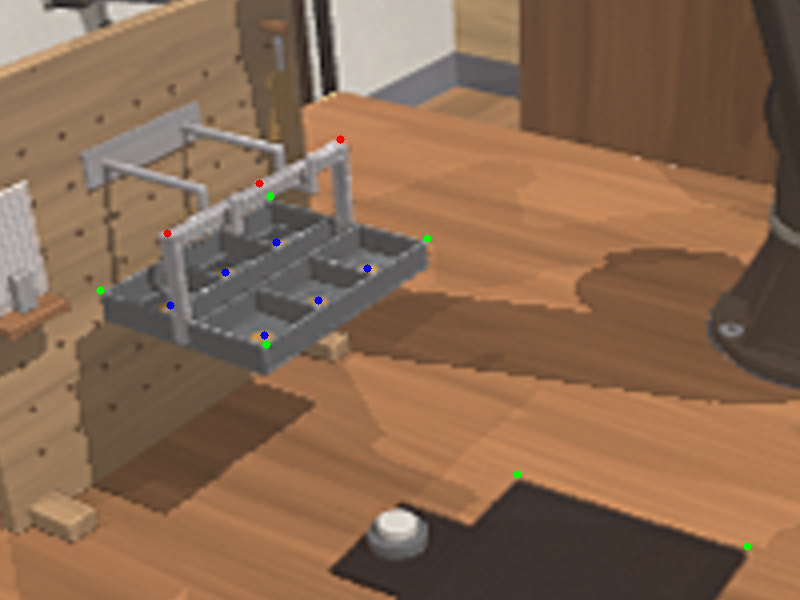

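View pics/o2.png

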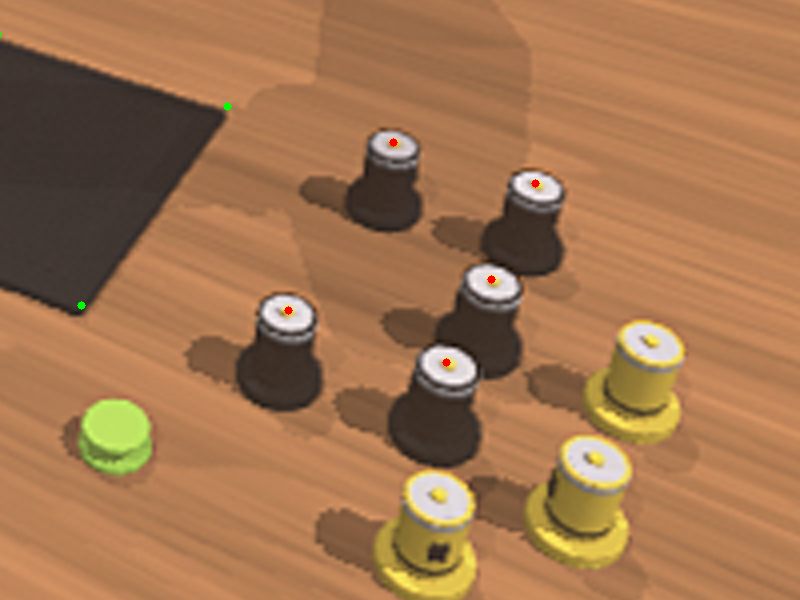

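View pics/o3.png

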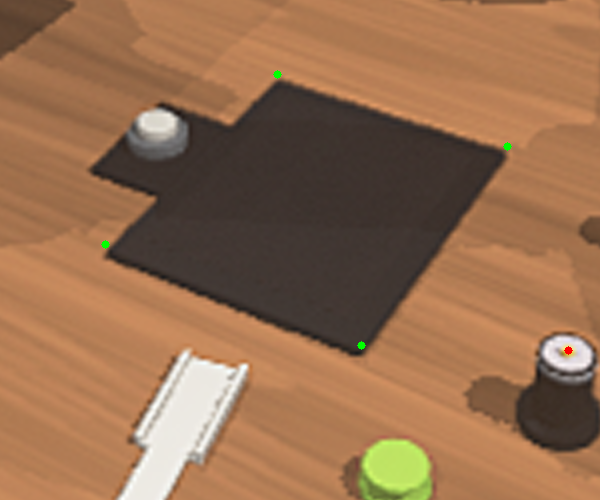

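Run:
```python
from h import *
from scipy.optimize import least_squares
o=lambda x0,y0,s,p:np.array((x0+(p[0]+.5)/s-.5,y0+(p[1]+.5)/s-.5))
T=[o(270,180,5,p) for p in [(64,104),(412,94),(436,521),(73,532)]]   # (+x,+y),(+x,-y),(-x,-y),(-x,+y)
S=[o(260,180,4,p) for p in [(361,354),(107,254),(281,81),(508,155)]]
def tri(a,b):
    f=lambda p:np.r_[pj("top",p)-a,pj("scene",p)-b]
    r=least_squares(f,[.5,0,0.]);return r.x,r.fun
for a,b in zip(T,S): x,f=tri(a,b);print(x.round(4),f.round(2))
print("btn",tri(o(270,180,5,(492,294)),o(260,180,4,(158,121))))
print("light",tri(o(150,160,4,(338,174)),o(330,190,4,(288,312))))
print("light",tri(o(150,160,4,(189,457)),o(330,190,4,(538,186))))
print("barends",[tri(o(390,150,3,a),o(200,80,4,b))for a,b in[((157,171),(170,237)),((172,431),(343,146))]])
```

```text
[0.6267 0.1017 0.0037] [ 0.12 -0.06  0.12  0.01]
[ 0.6367 -0.1034  0.0021] [ 0.26 -0.17  0.3   0.04]
[ 0.388  -0.1156  0.0053] [-0.29  0.16 -0.39 -0.04]
[0.3787 0.089  0.0044] [-0.16  0.07 -0.19 -0.01]
btn (array([ 0.51478796, -0.14660882,  0.02944197]), array([ 0.0853208 , -0.05377872,  0.11054576,  0.01444035]))
light (array([0.60486169, 0.23294084, 0.05764697]), array([ 0.1845667 , -0.06905826,  0.16834512,  0.00231757]))
light (array([0.40527332, 0.32474356, 0.05754002]), array([-0.12824805,  0.03175501, -0.12575357,  0.00679905]))
barends [(array([ 0.56284088, -0.30192727,  0.25319061]), array([ 0.15484663, -0.13080778,  0.23872122,  0.05059425])), (array([ 0.35906263, -0.30481544,  0.25239613]), array([-0.13839349,  0.09882667, -0.23889511, -0.03916933]))]
```

Both views agree. Bar centre is about (0.461, -0.303, 0.250), and the pad about (0.507, -0.007) at yaw 3°. I'll rise over the board and turn the jaws across the bar.

>>> step_arm:
  steps:
    - [[-1,0,0],0.4]
    - [[-1,0,0],0.4]
    - [[-1,0,0],0.4]
    - [[-1,0,0],0.4]
    - [[-1,0,0],0.4]
    - [[-1,0,0],0.4]
    - [[-1,0,0],0.4]
    - [[-1,0,0],0.4]
    - [[-1,0,0],0.24]
    - [[-1,0,0],0]
    - [[-1,0,0],0]
    - [[0,0,0],0]
  fingers: 0
  grip_force: 45

```text
time_s: 1.1
tcp_pos: [0.2477, -0.6288, 0.4324]
eef_rot: [-69.2, 89.7, -68.3]
contact_force: [-0.2, 0.7, 1.7]
gripper_width: 0.0873
```

Run:
```python
from h import *
go([.461,-.303,.428],90.9)
```

```text
t 1.1 tcp [ 0.2477 -0.6288  0.4324] tooly 90.88 j6 -37.1 w 0.0873 F [-0.2  0.7  1.7]
 units to go [ 0.16 16.12 10.92] turn units (about tool x) -0.0
```

>>> step_arm:
  steps:
    - [[0,0.8,0.55],0]
    - [[0,0.8,0.55],0]
    - [[0,0.8,0.55],0]
    - [[0,0.8,0.55],0]
    - [[0,0.8,0.55],0]
    - [[0,0.8,0.55],0]
    - [[0,0.8,0.55],0]
    - [[0,0.8,0.55],0]
    - [[0,0.8,0.55],0]
    - [[0,0.8,0.55],0]
    - [[0,0.8,0.55],0]
    - [[0,0.8,0.55],0]
    - [[0,0.8,0.55],0]
    - [[0,0.8,0.55],0]
    - [[0,0.8,0.55],0]
    - [[0,0.8,0.55],0]
    - [[0,0.8,0.55],0]
    - [[0,0.8,0.55],0]
    - [[0,0.8,0.55],0]
    - [[0,0.8,0.5],0]

```text
time_s: 2.77
tcp_pos: [0.4621, -0.3035, 0.4276]
eef_rot: [148.1, 89.9, 149.0]
contact_force: [0.9, 0.3, -0.6]
gripper_width: 0.0876
```

>>> step_arm:
  steps:
    - [[0,0,0],0]
    - [[0,0,0],0]

```text
time_s: 2.93
tcp_pos: [0.462, -0.3038, 0.4277]
eef_rot: [151.6, 90.0, 152.6]
contact_force: [0.3, -0.5, 0.4]
gripper_width: 0.0878
```

Run:
```python
from h import *
go([.461,-.303,.25],90.9)
for n in("scene","top"): cv2.imwrite(f"pics/{n}1.png",capture(n))
```

```text
t 2.93 tcp [ 0.462  -0.3038  0.4277] tooly 91.0 j6 -76.0 w 0.0878 F [ 0.3 -0.5  0.4]
 units to go [ 8.89  0.04 -0.04] turn units (about tool x) 0.02
```

View pics/scene1.png

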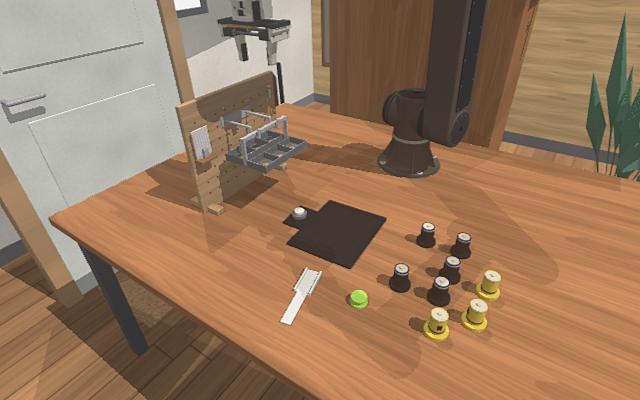

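>>> step_arm:
  steps:
    - [[1,0,0],0]
    - [[1,0,0],0]
    - [[1,0,0],0]
    - [[1,0,0],0]
    - [[0.7,0,0],0]
    - [[0.6,0,0],0]
    - [[0.6,0,0],0]
    - [[0.6,0,0],0]
    - [[0.6,0,0],0]
    - [[0.6,0,0],0]
    - [[0.6,0,0],0]
    - [[0.6,0,0],0]
    - [[0,0,0],0]

```text
time_s: 4.12
tcp_pos: [0.46, -0.3047, 0.2477]
eef_rot: [153.6, 89.8, 154.4]
contact_force: [-0.0, 0.4, -1.1]
gripper_width: 0.0875
```

Run:
```python
from h import *
go([.461,-.303,.25],90.9)
for n in("scene","top"): cv2.imwrite(f"pics/{n}2.png",capture(n))
crop(cv2.imread("pics/scene2.png"),170,20,350,200,4,"pics/c5.png")
```

```text
t 4.12 tcp [ 0.46   -0.3047  0.2477] tooly 90.8 j6 -76.0 w 0.0875 F [-0.   0.4 -1.1]
 units to go [-0.11  0.08  0.05] turn units (about tool x) -0.02
```

View pics/c5.png

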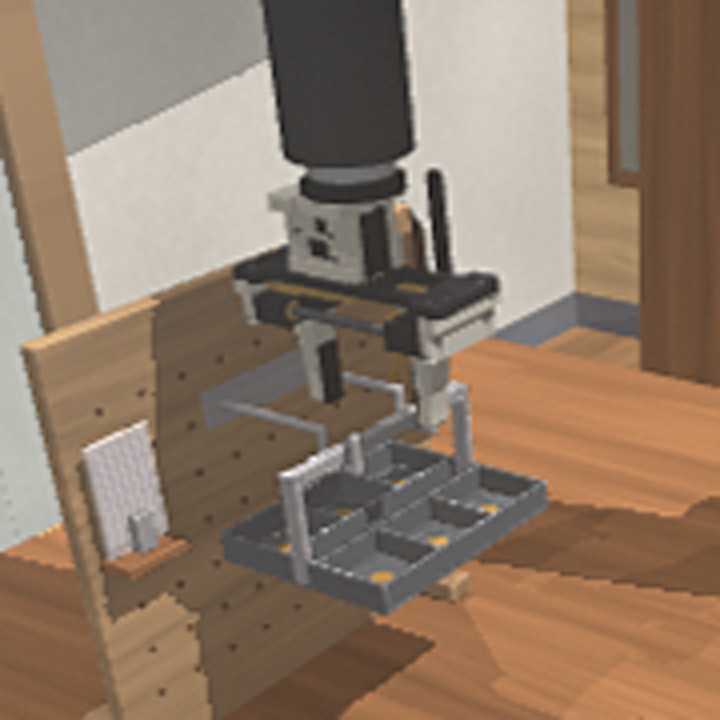

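Run:
```python
from h import *
c,R,s=pose()
for p in ([.461,-.303,.25],c,c+R@[.019,.044,0],c+R@[.019,-.044,0],c+R@[0,.044,0],c+R@[0,-.044,0]): 
    u=pj("scene",p); print((u-[170,20])*4+1.5)
```

```text
[382.40370836 432.24175223]
[380.10154733 431.4162735 ]
[426.82083559 466.19584404]
[339.99349454 442.48518503]
[424.64912886 443.18403541]
[337.10506525 420.05825255]
```

Run:
```python
from h import *
im=cv2.imread("pics/scene2.png")
crop(im,225,80,305,150,9,"pics/c6.png")
im=cv2.imread("pics/top2.png")
crop(im,390,170,520,310,4,"pics/c7.png")
c,R,s=pose()
for p in ([.461,-.303,.25],c,c+R@[.019,.044,0],c+R@[.019,-.044,0]): 
    print((pj("top",p)-[390,170])*4+1.5)
```

```text
[217.50007045 318.4854853 ]
[221.27679941 318.19132948]
[139.34958969 321.75004404]
[286.97686354 322.04203523]
```

View pics/c6.png

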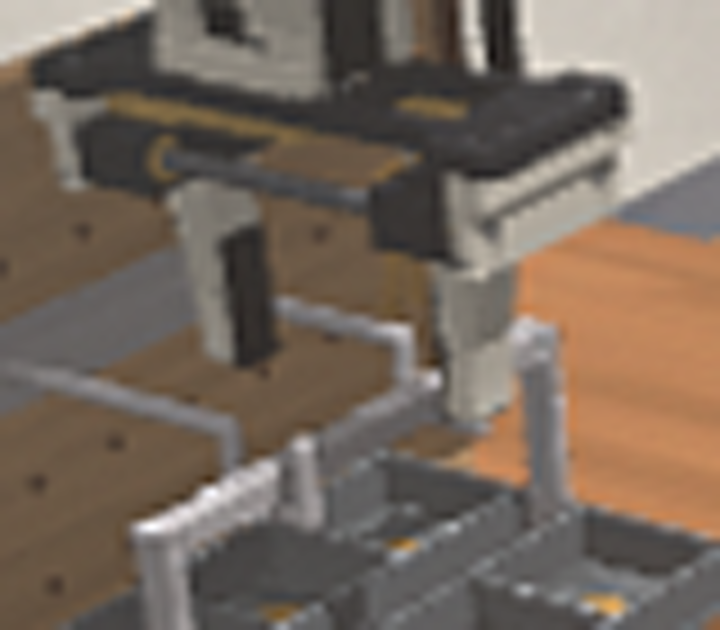

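View pics/c7.png

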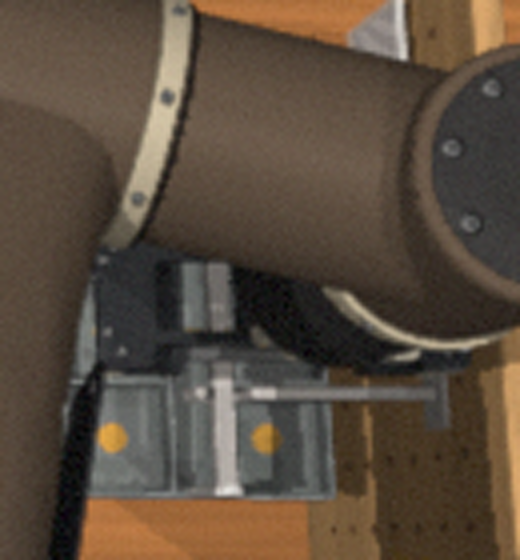

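Run:
```python
from h import *
im=cv2.imread("pics/scene1.png")
big=cv2.resize(im[0:110,200:310],None,fx=6,fy=6,interpolation=cv2.INTER_CUBIC)
c=np.array([.462,-.3038,.4277])
for p in (c,c+[0,.044,-.019],c-[0,.044,.019],c-[0,.065,.019],c+[0,.065,-.019],c+[0,.0965,.047],c+[0,-.0965,.047]):
    u=(pj("scene",p)-[200,0])*6+2.5; print(u); cv2.circle(big,tuple(int(v) for v in u),4,(0,0,255),-1)
cv2.imwrite("pics/c8.png",big)
im=cv2.imread("pics/scene2.png")
big=cv2.resize(im[60:170,200:310],None,fx=6,fy=6,interpolation=cv2.INTER_CUBIC)
c,_,_=pose()
for p in (c,c+[0,.044,-.019],c-[0,.044,.019],c-[0,.065,.019],c+[0,.065,-.019],c+[0,.0965,.047],c+[0,-.0965,.047]):
    u=(pj("scene",p)-[200,60])*6+2.5; print(u); cv2.circle(big,tuple(int(v) for v in u),4,(0,0,255),-1)
cv2.imwrite("pics/c9.png",big)
```

```text
[352.21376912 416.44306724]
[427.82499869 470.76061141]
[288.42525449 444.36615534]
[256.73240214 438.36531506]
[462.75785446 477.37492575]
[505.55463952 336.28207442]
[189.68591617 289.22495037]
[390.40232099 407.37441024]
[459.66552353 460.01190039]
[331.03956949 423.56263932]
[301.67333733 415.24101038]
[491.76127116 469.10700326]
[531.95327747 358.16587665]
[241.25968889 285.34398798]
```

View pics/c8.png

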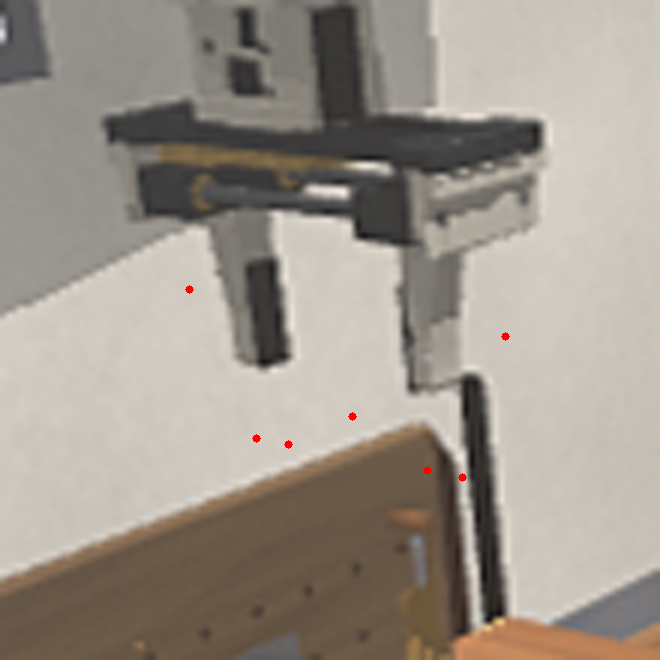

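View pics/c9.png

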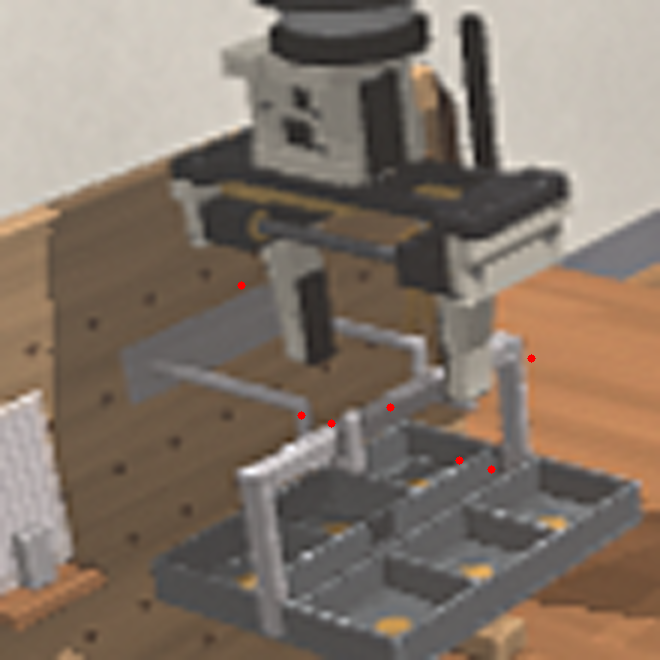

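The reported TCP and the picture disagree: the fingertips look about 35–40 mm higher than expected. Closing gently here will show whether the bar is really between the pads.

>>> step_arm:
  steps:
    - [[0,0,0],0]
    - [[0,0,0],0]
    - [[0,0,0],0]
    - [[0,0,0],0]
    - [[0,0,0],0]
    - [[0,0,0],0]
    - [[0,0,0],0]
    - [[0,0,0],0]
    - [[0,0,0],0]
    - [[0,0,0],0]
    - [[0,0,0],0]
    - [[0,0,0],0]
  fingers: 1
  grip_force: 5

```text
time_s: 5.22
tcp_pos: [0.4617, -0.3045, 0.2502]
eef_rot: [162.7, 90.0, 163.6]
contact_force: [0.5, 0.2, 0.2]
gripper_width: 0.0129
```

Run:
```python
from h import *
go([.461,-.303,.25],90.9)
im=capture("scene");crop(im,200,60,310,170,6,"pics/c10.png")
```

```text
t 5.22 tcp [ 0.4617 -0.3045  0.2502] tooly 90.89 j6 -76.0 w 0.0129 F [0.5 0.2 0.2]
 units to go [ 0.01  0.08 -0.03] turn units (about tool x) -0.0
```

View pics/c10.png

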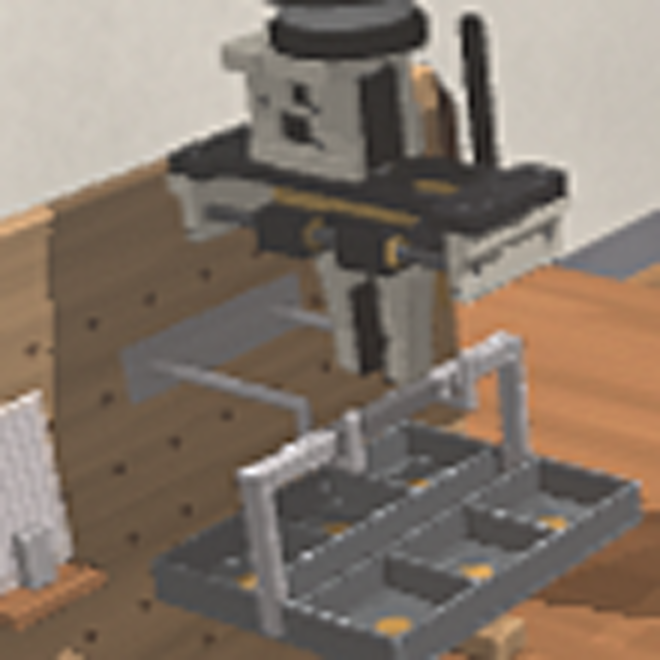

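>>> step_arm:
  steps:
    - [[0,0,0],0]
    - [[0,0,0],0]
    - [[0,0,0],0]
    - [[0,0,0],0]
    - [[0,0,0],0]
    - [[0,0,0],0]
    - [[0,0,0],0]
    - [[0,0,0],0]

```text
time_s: 5.93
tcp_pos: [0.4617, -0.3045, 0.2502]
eef_rot: [150.2, 90.0, 151.1]
contact_force: [0.4, -0.2, -0.7]
gripper_width: 0.0003
```

The fingers shut on nothing, so they really are above the bar and the reported TCP height is off. I'll measure that by lowering the closed tips gently onto the bar's top, which is at 256 mm.

>>> step_arm:
  steps:
    - [[0.12,0,0],0]
    - [[0.12,0,0],0]
    - [[0.12,0,0],0]
    - [[0.12,0,0],0]
    - [[0,0,0],0]

```text
time_s: 6.35
tcp_pos: [0.4614, -0.3044, 0.2399]
eef_rot: [154.2, 89.9, 155.1]
contact_force: [-1.0, -0.3, -0.5]
gripper_width: 0.0007
```

Run:
```python
from h import *
go([.461,-.303,.25],90.9)
im=capture("scene");crop(im,220,80,310,155,8,"pics/c11.png")
```

```text
t 6.35 tcp [ 0.4614 -0.3044  0.2399] tooly 90.89 j6 -76.0 w 0.0007 F [-1.  -0.3 -0.5]
 units to go [-0.5   0.07 -0.02] turn units (about tool x) -0.0
```

View pics/c11.png

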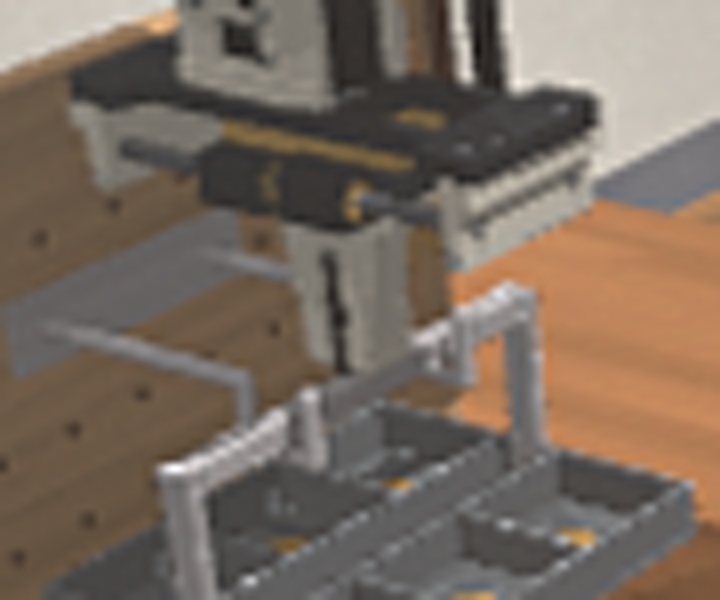

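>>> step_arm:
  steps:
    - [[0.12,0,0],0]
    - [[0.12,0,0],0]
    - [[0,0,0],0]

```text
time_s: 6.65
tcp_pos: [0.4621, -0.3052, 0.2378]
eef_rot: [-49.6, 89.9, -48.7]
contact_force: [-3.4, 1.6, 11.1]
gripper_width: 0.0005
```

>>> step_arm:
  steps:
    - [[0.12,0,0],0]
    - [[0.12,0,0],0]
    - [[0,0,0],0]

```text
time_s: 6.9
tcp_pos: [0.4623, -0.3059, 0.2373]
eef_rot: [-46.0, 89.6, -45.0]
contact_force: [-10.6, 8.6, 34.2]
gripper_width: 0.0006
```

Contact came at reported z ≈ 0.238, so the true grasp point is about 37 mm higher than reported. That matches the pictures, so I'll command reported z = true z − 0.037. First I'll back off.

>>> step_arm:
  steps:
    - [[-0.6,0,0],0]
    - [[-0.6,0,0],0]
    - [[-0.6,0,0],0]
    - [[-0.6,0,0],0]
    - [[0,0,0],0]

```text
time_s: 7.32
tcp_pos: [0.4627, -0.3051, 0.2816]
eef_rot: [-28.2, 89.8, -27.3]
contact_force: [1.7, 0.2, 0.3]
gripper_width: 0.0007
```

Run:
```python
from h import *
go([.461,-.303,.213],90.9)
im=capture("scene")
x0,y0,k=220,80,8
big=cv2.resize(im[y0:155,x0:310],None,fx=k,fy=k,interpolation=cv2.INTER_CUBIC)
c,R,_=pose(); c=c+[0,0,.037]
for p in (c+R@[.019,0,.0095],c+R@[.019,0,-.0095],c+R@[-.047,.0965,.039],c+R@[-.047,.0965,-.039],c+R@[-.047,-.0965,.039]):
    u=(pj("scene",p)-[x0,y0])*k+k/2-.5; cv2.circle(big,tuple(int(v) for v in u),4,(0,0,255),-1)
for x in(-.103,0,.103): 
    u=(pj("scene",[.461+x,-.303+x*.0157,.256])-[x0,y0])*k+k/2-.5; cv2.circle(big,tuple(int(v) for v in u),3,(0,255,0),-1)
cv2.imwrite("pics/c12.png",big)
```

```text
t 7.32 tcp [ 0.4627 -0.3051  0.2816] tooly 90.91 j6 -76.0 w 0.0007 F [1.7 0.2 0.3]
 units to go [ 3.43  0.11 -0.1 ] turn units (about tool x) 0.0
```

View pics/c12.png

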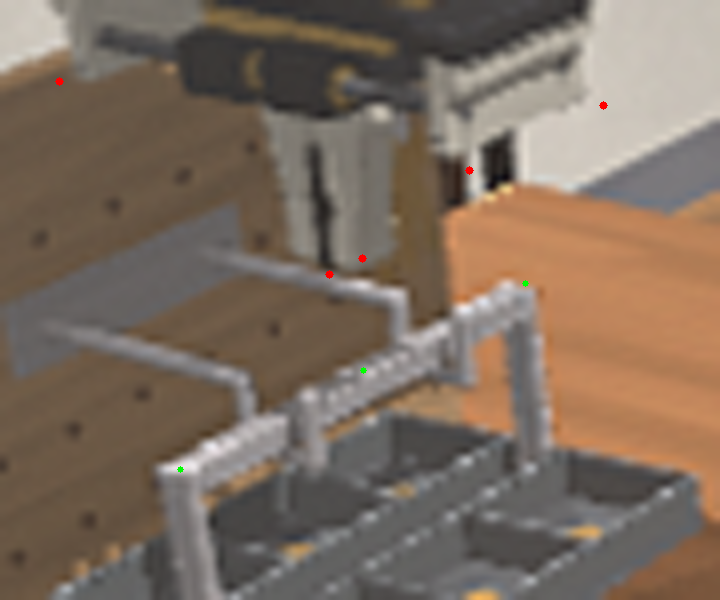

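>>> step_arm:
  steps:
    - [[0,0.03,-0.03],0]
    - [[0,0.03,-0.03],0]
    - [[0,0.03,0],0]
    - [[0,0,0],0]
    - [[0,0,0],0]
    - [[0,0,0],0]
    - [[0,0,0],0]
    - [[0,0,0],0]
    - [[0,0,0],0]
    - [[0,0,0],0]
    - [[0,0,0],0]
    - [[0,0,0],0]
    - [[0,0,0],0]
    - [[0,0,0],0]
  fingers: 0

```text
time_s: 8.53
tcp_pos: [0.4605, -0.3028, 0.2791]
eef_rot: [-22.2, 90.0, -21.3]
contact_force: [-0.7, 0.2, 0.4]
gripper_width: 0.0857
```

>>> step_arm:
  steps:
    - [[0.4,0,0],0]
    - [[0.4,0,0],0]
    - [[0.4,0,0],0]
    - [[0.4,0,0],0]
    - [[0.4,0,0],0]
    - [[0.4,0,0],0]
    - [[0.4,0,0],0]
    - [[0.3,0,0],0]
    - [[0.3,0,0],0]
    - [[0,0,0],0]
    - [[0,0,0],0]

```text
time_s: 9.45
tcp_pos: [0.4604, -0.3028, 0.2109]
eef_rot: [179.0, 90.0, 179.9]
contact_force: [0.1, -0.3, 0.2]
gripper_width: 0.0875
```

Run:
```python
from h import *
go([.461,-.303,.213],90.9)
im=capture("scene");crop(im,220,80,310,155,8,"pics/c13.png")
```

```text
t 9.45 tcp [ 0.4604 -0.3028  0.2109] tooly 90.89 j6 -76.2 w 0.0875 F [ 0.1 -0.3  0.2]
 units to go [-0.11 -0.01  0.03] turn units (about tool x) -0.0
```

View pics/c13.png

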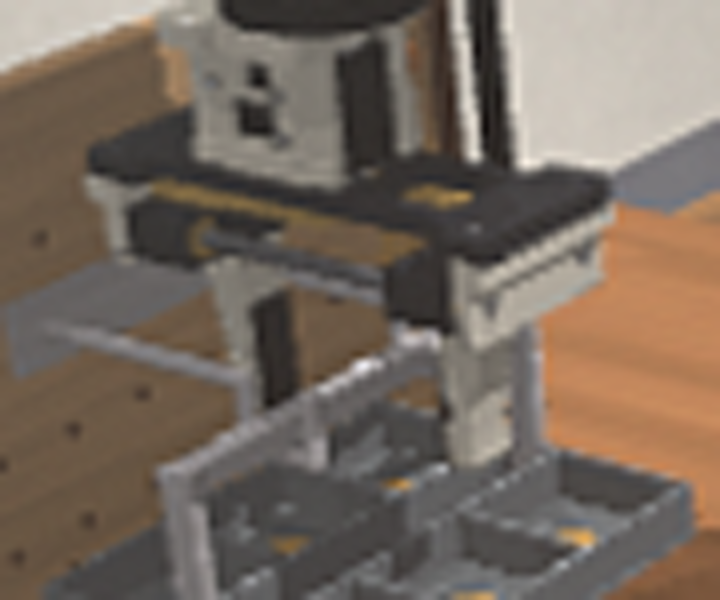

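Now the fingers straddle the bar, with the near one at (480,430) in front of it and the far one at (275,370) behind. Closing with a firm grip.

>>> step_arm:
  steps:
    - [[0,0,0],0]
    - [[0,0,0],0]
    - [[0,0,0],0]
    - [[0,0,0],0]
    - [[0,0,0],0]
    - [[0,0,0],0]
    - [[0,0,0],0]
    - [[0,0,0],0]
    - [[0,0,0],0]
    - [[0,0,0],0]
    - [[0,0,0],0]
    - [[0,0,0],0]
    - [[0,0,0],0]
    - [[0,0,0],0]
    - [[0,0,0],0]
  fingers: 1
  grip_force: 50

```text
time_s: 10.75
tcp_pos: [0.4605, -0.3028, 0.2111]
eef_rot: [-61.5, 90.0, -60.6]
contact_force: [0.7, -1.0, -0.1]
gripper_width: 0.0114
```

>>> step_arm:
  steps:
    - [[-0.2,0,0],0]
    - [[-0.2,0,0],0]
    - [[-0.2,0,0],0]
    - [[-0.2,0,0],0]
    - [[-0.2,0,0],0]
    - [[-0.2,0,0],0]
    - [[-0.2,0,0],0]
    - [[-0.2,0,0],0]
    - [[-0.2,0,0],0]
    - [[0,0,0],0]
    - [[0,0,0],0]

```text
time_s: 11.67
tcp_pos: [0.4606, -0.3028, 0.2473]
eef_rot: [-8.1, 90.0, -7.2]
contact_force: [-0.1, 0.1, -4.2]
gripper_width: 0.0112
```

Run:
```python
from h import *
go([.461,-.303,.247],90.9)
im=capture("scene");crop(im,200,60,320,170,6,"pics/c14.png")
```

```text
t 11.67 tcp [ 0.4606 -0.3028  0.2473] tooly 90.89 j6 -76.2 w 0.0112 F [-0.1  0.1 -4.2]
 units to go [ 0.01 -0.01  0.02] turn units (about tool x) -0.0
```

View pics/c14.png

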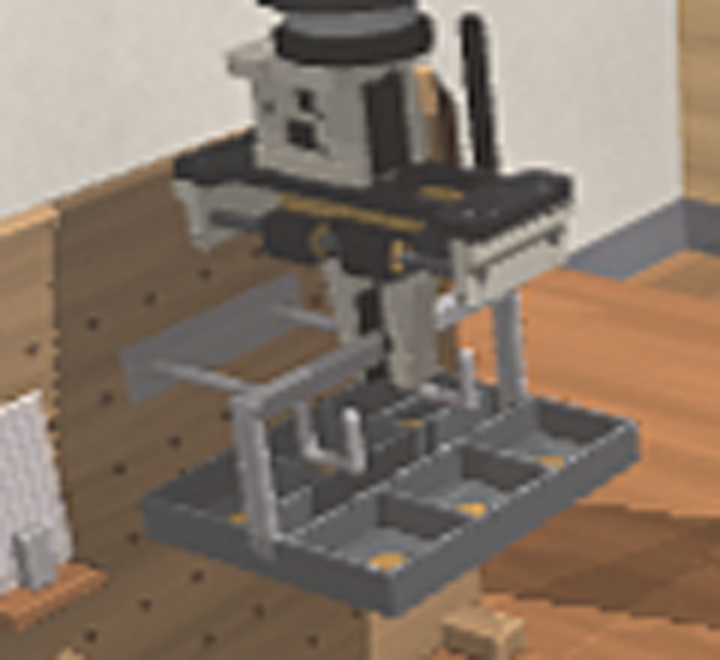

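It lifted level and weighs about 4 N; the bar is above the hook tips and the walls are below the hooks. Drawing it straight out.

>>> step_arm:
  steps:
    - [[0,0.2,0],0]
    - [[0,0.4,0],0]
    - [[0,0.5,0],0]
    - [[0,0.5,0],0]
    - [[0,0.5,0],0]
    - [[0,0.5,0],0]
    - [[0,0.5,0],0]
    - [[0,0.5,0],0]
    - [[0,0.5,0],0]
    - [[0,0.5,0],0]
    - [[0,0.5,0],0]
    - [[0,0.5,0],0]
    - [[0,0.5,0],0]
    - [[0,0.5,0],0]
    - [[0,0.5,0],0]
    - [[0,0.4,0],0]
    - [[0,0.2,0],0]
    - [[0,0,0],0]

```text
time_s: 13.22
tcp_pos: [0.4582, -0.1479, 0.2472]
eef_rot: [14.9, 90.0, 15.8]
contact_force: [0.7, -0.3, -3.3]
gripper_width: 0.0114
```

Run:
```python
from h import *
go([.5072,-.007,.12],93.0)
im=capture("scene");cv2.imwrite("pics/s15.png",im)
```

```text
t 13.22 tcp [ 0.4582 -0.1479  0.2472] tooly 90.95 j6 -94.6 w 0.0114 F [ 0.7 -0.3 -3.3]
 units to go [6.36 7.   2.57] turn units (about tool x) -0.34
```

View pics/s15.png

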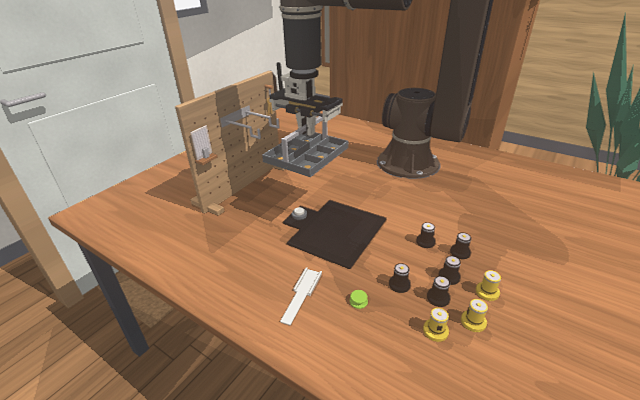

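>>> step_arm:
  steps:
    - [[0,0.3,0.1],-0.34]
    - [[0,0.5,0.2],0]
    - [[0,0.5,0.2],0]
    - [[0,0.5,0.2],0]
    - [[0,0.5,0.2],0]
    - [[0,0.5,0.2],0]
    - [[0,0.5,0.2],0]
    - [[0,0.5,0.2],0]
    - [[0,0.5,0.2],0]
    - [[0,0.5,0.2],0]
    - [[0,0.5,0.2],0]
    - [[0,0.5,0.2],0]
    - [[0,0.5,0.1],0]
    - [[0,0.5,0.1],0]
    - [[0,0.2,0.05],0]
    - [[0,0,0],0]

```text
time_s: 14.6
tcp_pos: [0.5022, -0.0054, 0.247]
eef_rot: [106.1, 90.0, 109.1]
contact_force: [-0.7, -0.4, -4.0]
gripper_width: 0.0112
```

>>> step_arm:
  steps:
    - [[0.3,0,0],0]
    - [[0.5,0,0],0]
    - [[0.5,0,0],0]
    - [[0.5,0,0],0]
    - [[0.5,0,0],0]
    - [[0.5,0,0],0]
    - [[0.5,0,0],0]
    - [[0.5,0,0],0]
    - [[0.5,0,0],0]
    - [[0.5,0,0],0]
    - [[0.5,0,0],0]
    - [[0.5,0,0],0]
    - [[0.5,0,0],0]
    - [[0.5,0,0],0]
    - [[0.5,0,0],0]
    - [[0.3,0,0],0]
    - [[0.2,0,0],0]
    - [[0,0,0],0]

```text
time_s: 16.1
tcp_pos: [0.5016, -0.0065, 0.0901]
eef_rot: [-165.5, 89.9, -162.6]
contact_force: [-0.5, -0.4, -4.0]
gripper_width: 0.0116
```

Run:
```python
from h import *
go([.5072,-.007,.057],93.0)
im=capture("scene");cv2.imwrite("pics/s16.png",im);crop(im,260,130,420,280,5,"pics/c16.png")
im=capture("top");crop(im,260,170,400,300,5,"pics/t16.png")
```

```text
t 16.1 tcp [ 0.5016 -0.0065  0.0901] tooly 92.93 j6 -108.8 w 0.0116 F [-0.5 -0.4 -4. ]
 units to go [ 1.66 -0.04  0.28] turn units (about tool x) -0.01
```

View pics/c16.png

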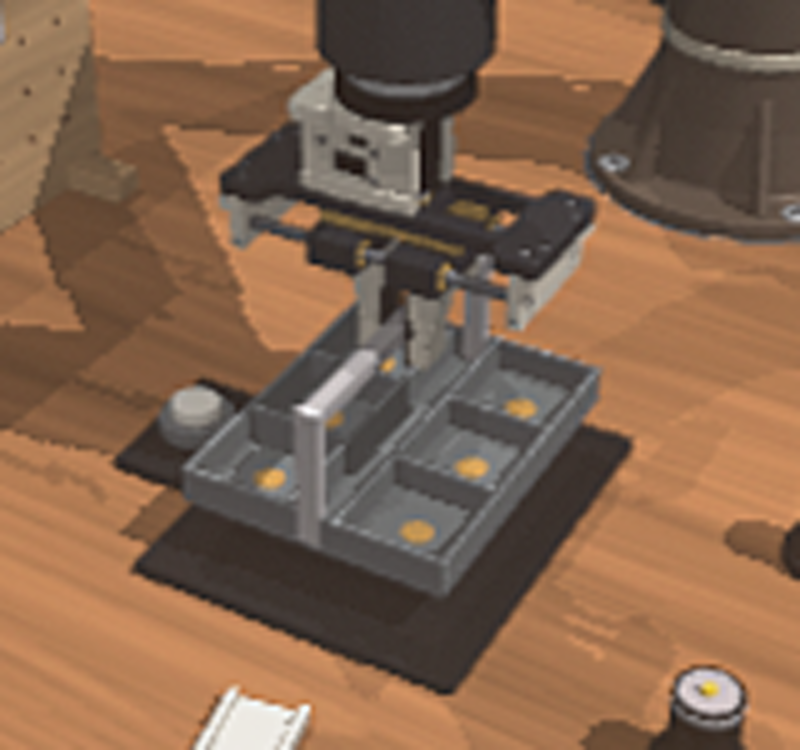

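View pics/t16.png

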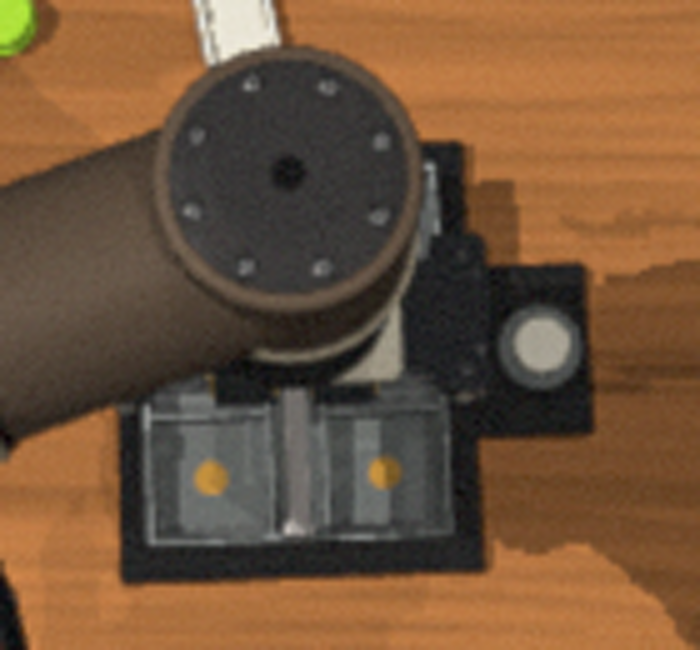

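Run:
```python
from h import *
o=lambda x0,y0,s,p:np.array((x0+(p[0]+.5)/s-.5,y0+(p[1]+.5)/s-.5))
a,b=[bp("top",o(260,170,5,p),.047) for p in((211,477),(385,471))]
print(a,b,np.linalg.norm(a-b)); d=(a-b)[:2]; d/=np.linalg.norm(d); ex=np.array([d[1],-d[0]]); print("yaw",np.degrees(np.arctan2(ex[1],ex[0])),"centre",(a+b)[:2]/2+.066*ex)
# scene dots
for p in((521,408),(472,467),(418,532),(272,478)): print(bp("scene",o(260,130,5,p),.047))
```

```text
[0.43518336 0.03855025 0.047     ] [ 0.44010294 -0.05753612  0.047     ] 0.09621222573444818
yaw 2.930954512549369 centre [ 0.50355681 -0.00611819]
[0.43518014 0.03766052 0.047     ]
[0.50118592 0.04121572 0.047     ]
[0.56785764 0.04479864 0.047     ]
[ 0.57155613 -0.05068644  0.047     ]
```

>>> step_arm:
  steps:
    - [[0,0,0.1],0]
    - [[0,-0.02,0.08],0]
    - [[0.3,0,0],0]
    - [[0.3,0,0],0]
    - [[0.2,0,0],0]
    - [[0.2,0,0],0]
    - [[0.2,0,0],0]
    - [[0.1,0,0],0]
    - [[0.1,0,0],0]
    - [[0.1,0,0],0]
    - [[0,0,0],0]
    - [[0,0,0],0]

```text
time_s: 17.2
tcp_pos: [0.5057, -0.0066, 0.0611]
eef_rot: [-58.2, 90.0, -55.3]
contact_force: [0.3, 0.1, -4.2]
gripper_width: 0.0112
```

Run:
```python
from h import *
go([.505,-.007,.057],93.0)
```

```text
t 17.2 tcp [ 0.5057 -0.0066  0.0611] tooly 92.93 j6 -108.6 w 0.0112 F [ 0.3  0.1 -4.2]
 units to go [ 0.2  -0.02 -0.04] turn units (about tool x) -0.01
```

>>> step_arm:
  steps:
    - [[0.1,0,0],0]
    - [[0.1,0,0],0]
    - [[0,0,0],0]

```text
time_s: 17.45
tcp_pos: [0.5059, -0.0066, 0.0572]
eef_rot: [1.5, 90.0, 4.5]
contact_force: [-0.2, -0.1, -1.8]
gripper_width: 0.0114
```

>>> step_arm:
  steps:
    - [[0.05,0,0],0]
    - [[0,0,0],0]

```text
time_s: 17.62
tcp_pos: [0.506, -0.0066, 0.0571]
eef_rot: [-8.7, 90.0, -5.7]
contact_force: [-4.3, 0.8, 9.3]
gripper_width: 0.0116
```

Down on the pad. I'll check the centring before letting go.

Run:
```python
from h import *
im=capture("scene");crop(im,260,130,420,280,5,"pics/c17.png")
im=capture("top");crop(im,260,170,400,300,5,"pics/t17.png")
```

```text
(no output)
```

View pics/c17.png

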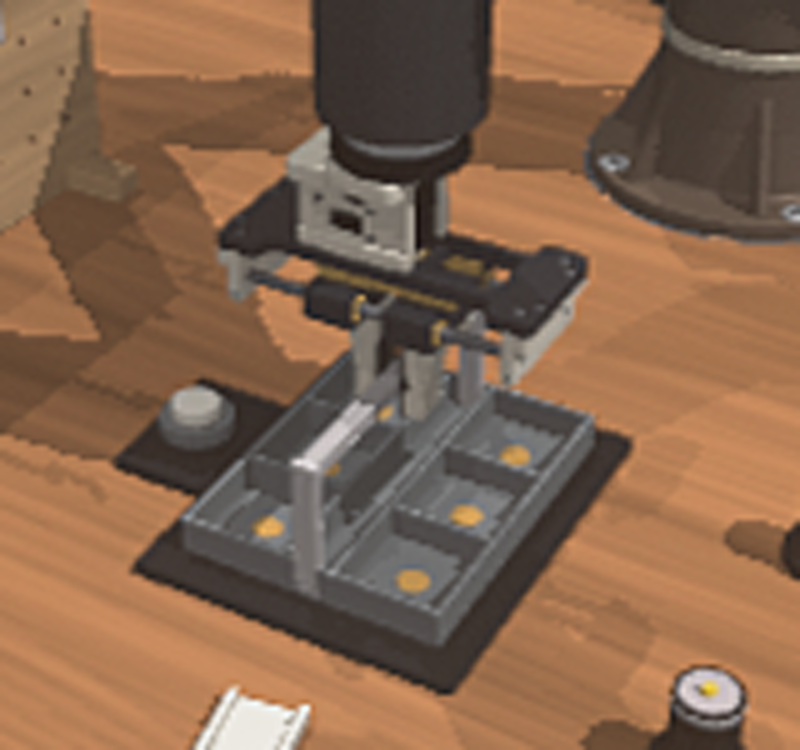

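View pics/t17.png

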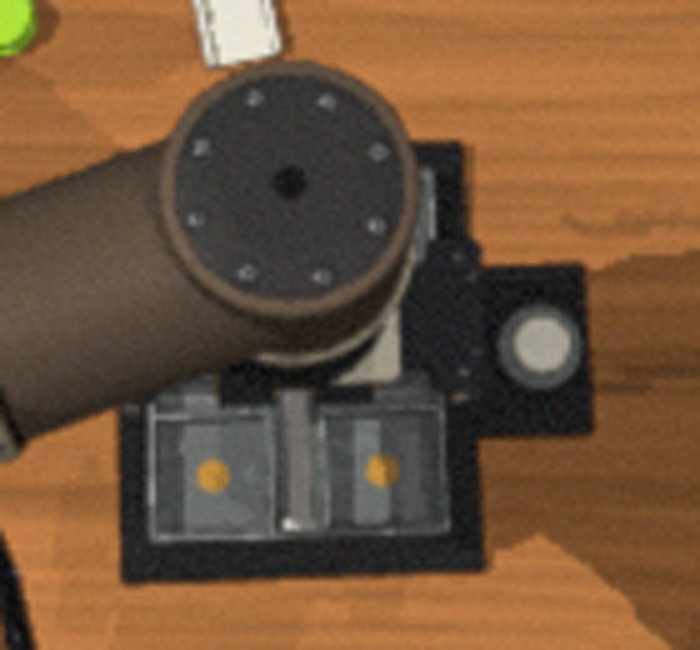

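Run:
```python
from h import *
o=lambda x0,y0,s,p:np.array((x0+(p[0]+.5)/s-.5,y0+(p[1]+.5)/s-.5))
a,b=[bp("top",o(260,170,5,p),.014) for p in((213,476),(381.5,470))]
print(a,b,np.linalg.norm(a-b)); d=(a-b)[:2]; d/=np.linalg.norm(d); ex=np.array([d[1],-d[0]]); print("yaw",np.degrees(np.arctan2(ex[1],ex[0])),"centre",(a+b)[:2]/2+.066*ex)
S=[bp("scene",o(260,130,5,p),.014) for p in((515,456),(468,516),(413,581),(269,526))]
for s in S: print(s)
# margin check on pad edges, z .01: pad corners from this top img
P=[bp("top",o(260,170,5,p),.006) for p in [(123,582),(486,568)]];print(P)
C=[bp("top",o(260,170,5,p),.034) for p in [(151,540),(448,533)]];print(C)
```

```text
[0.43846728 0.03876705 0.014     ] [ 0.4434578  -0.05661619  0.014     ] 0.09551370278824943
yaw 2.995021115105006 centre [ 0.50687239 -0.00547612]
[0.44030681 0.03798856 0.014     ]
[0.5056271  0.04221759 0.014     ]
[0.57187074 0.04449842 0.014     ]
[ 0.5757766  -0.05108745  0.014     ]
[array([0.37880476, 0.08844288, 0.006     ]), array([ 0.39010636, -0.11633666,  0.006     ])]
[array([0.40094534, 0.07152249, 0.034     ]), array([ 0.4075952 , -0.09319164,  0.034     ])]
```

Centred within about 2 mm of the pad's middle, with yaw matching. Letting go.

>>> step_arm:
  steps:
    - [[0,0,0],0]
    - [[0,0,0],0]
    - [[0,0,0],0]
    - [[0,0,0],0]
    - [[0,0,0],0]
    - [[0,0,0],0]
    - [[0,0,0],0]
    - [[0,0,0],0]
    - [[0,0,0],0]
    - [[0,0,0],0]
  fingers: 0

```text
time_s: 18.55
tcp_pos: [0.5057, -0.0066, 0.056]
eef_rot: [-158.3, 90.0, -155.4]
contact_force: [0.3, 0.4, 0.4]
gripper_width: 0.0725
```

>>> step_arm:
  steps:
    - [[-0.3,0,0],0]
    - [[-0.6,0,0],0]
    - [[-1,0,0],0]
    - [[-1,0,0],0]
    - [[-1,0,0],0]
    - [[-1,0,0],0]
    - [[-1,0,0],0]
    - [[-1,0,0],0]
    - [[0,0,0],0]
  fingers: 0.3

```text
time_s: 19.3
tcp_pos: [0.5079, -0.0063, 0.1988]
eef_rot: [6.3, 89.6, 9.3]
contact_force: [0.4, -0.5, 1.4]
gripper_width: 0.0614
```

Run:
```python
from h import *
im=capture("scene");cv2.imwrite("pics/s18.png",im)
im=capture("top");cv2.imwrite("pics/t18.png",im)
go([.5,.2,.2],3)
```

```text
t 19.4 tcp [ 0.506  -0.0064  0.1951] tooly 92.93 j6 -108.6 w 0.0612 F [-0.3 -0.4 -0.6]
 units to go [-0.23 10.32  0.23] turn units (about tool x) 14.99
```

View pics/s18.png

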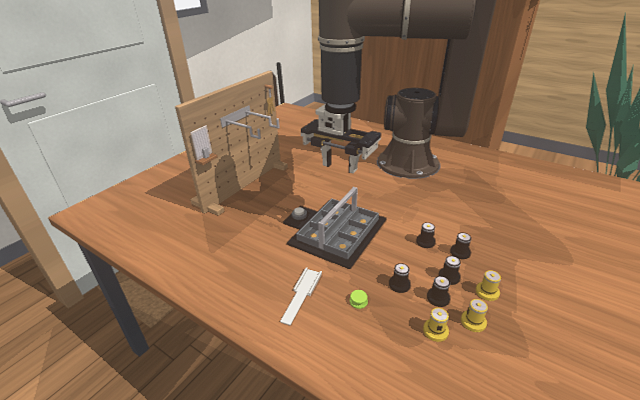

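View pics/t18.png

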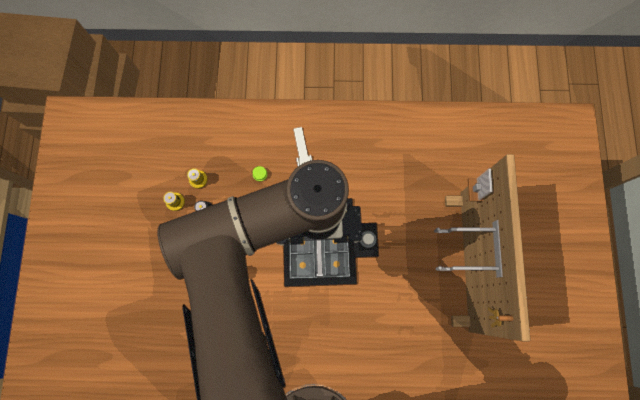

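The caddy sits square on the pad and has been released. Next I turn the jaws to lie along the bar, so the gripper's body clears it, and fetch the lights.

>>> step_arm:
  steps:
    - [[0,0,0],-1]
    - [[0,0,0],-1]
    - [[0,0,0],-1]
    - [[0,0,0],-1]
    - [[0,0,0],-1]
    - [[0,0,0],-1]
    - [[0,0,0],-1]
    - [[0,0,0],-1]
    - [[0,0,0],-1]
    - [[0,0,0],-1]
    - [[0,0,0],-1]
    - [[0,0,0],-1]
    - [[0,0,0],-1]
    - [[0,0,0],-1]
    - [[0,0,0],-1]
    - [[0,0,0],0]
  fingers: 0.3

```text
time_s: 20.73
tcp_pos: [0.5051, -0.0067, 0.1932]
eef_rot: [100.1, 89.9, -166.7]
contact_force: [-0.2, 0.6, -0.1]
gripper_width: 0.0612
```

Run:
```python
from h import *
go([.413,.229,.15],3)
```

```text
t 20.73 tcp [ 0.5051 -0.0067  0.1932] tooly -176.8 j6 -18.3 w 0.0612 F [-0.2  0.6 -0.1]
 units to go [ 2.16  3.94 12.03] turn units (about tool x) 0.03
```

>>> step_arm:
  steps:
    - [[0.1,0.3,0.9],0]
    - [[0.1,0.3,0.9],0]
    - [[0.1,0.3,0.9],0]
    - [[0.1,0.3,0.9],0]
    - [[0.1,0.3,0.9],0]
    - [[0.1,0.3,0.9],0]
    - [[0.1,0.3,0.9],0]
    - [[0.1,0.3,0.9],0]
    - [[0.1,0.3,0.9],0]
    - [[0.1,0.3,0.9],0]
    - [[0.1,0.3,0.9],0]
    - [[0.1,0.3,0.9],0]
    - [[0.1,0.3,0.9],0]
    - [[0,0,0.3],0]
    - [[0,0,0],0]

```text
time_s: 21.98
tcp_pos: [0.4151, 0.2299, 0.1676]
eef_rot: [137.2, 89.9, -129.9]
contact_force: [0.2, -0.2, 0.2]
gripper_width: 0.0614
```

Run:
```python
from h import *
go([.413,.228,.008],3)
im=capture("scene");crop(im,370,190,520,350,4,"pics/c19.png")
im=capture("top");cv2.imwrite("pics/t19.png",im)
```

```text
t 21.98 tcp [0.4151 0.2299 0.1676] tooly -177.11 j6 -49.9 w 0.0614 F [ 0.2 -0.2  0.2]
 units to go [ 7.98  0.11 -0.09] turn units (about tool x) -0.02
```

View pics/c19.png

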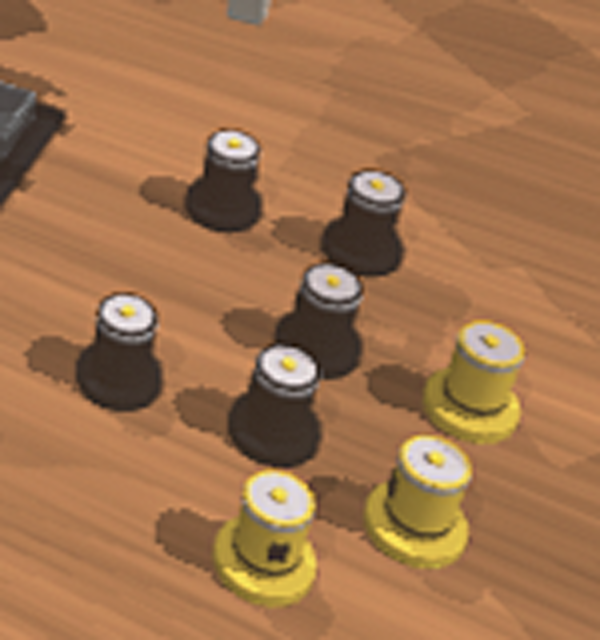

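Lights unchanged: the spots are at (234,144), (376,184), (333,281), (289,363) and (126,311) in the crop. I'll take the first one, directly below; it is black with a foot disc, so it's a true light.

>>> step_arm:
  steps:
    - [[1,0.1,-0.1],0]
    - [[1,0,0],0]
    - [[1,0,0],0]
    - [[1,0,0],0]
    - [[0.8,0,0],0]
    - [[0.7,0,0],0]
    - [[0.6,0,0],0]
    - [[0.6,0,0],0]
    - [[0.6,0,0],0]
    - [[0.5,0,0],0]
    - [[0,0,0],0]
    - [[0,0,0],0]

```text
time_s: 23.08
tcp_pos: [0.4137, 0.2259, 0.0119]
eef_rot: [143.0, 89.9, -124.2]
contact_force: [-0.1, 0.6, 0.4]
gripper_width: 0.0615
```

Run:
```python
from h import *
o=lambda x0,y0,s,p:np.array((x0+(p[0]+.5)/s-.5,y0+(p[1]+.5)/s-.5))
for p in [(234,144),(376,184),(333,281),(289,363),(126,311)]: print(bp("scene",o(370,190,4,p),.058).round(4))
go([.413,.228,.008],3)
im=capture("scene");crop(im,370,190,520,350,4,"pics/c20.png")
```

```text
[0.4135 0.2282 0.058 ]
[0.4043 0.3234 0.058 ]
[0.512  0.3283 0.058 ]
[0.5936 0.3282 0.058 ]
[0.6053 0.2313 0.058 ]
t 23.08 tcp [0.4137 0.2259 0.0119] tooly -177.16 j6 -49.8 w 0.0615 F [-0.1  0.6  0.4]
 units to go [0.19 0.03 0.1 ] turn units (about tool x) -0.03
```

View pics/c20.png

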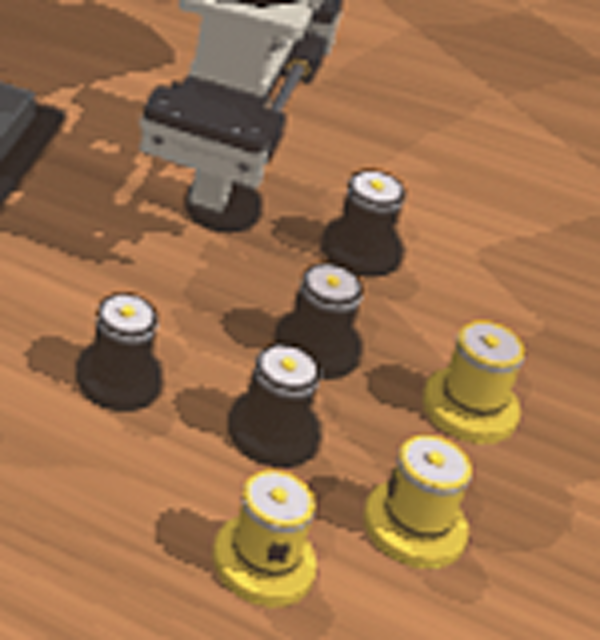

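>>> step_arm:
  steps:
    - [[0.1,0,0.1],0]
    - [[0.05,0,0],0]
    - [[0,0,0],0]
    - [[0,0,0],0]

```text
time_s: 23.47
tcp_pos: [0.4136, 0.2292, 0.0094]
eef_rot: [-41.8, 90.0, 51.2]
contact_force: [-0.2, 0.3, -0.3]
gripper_width: 0.0613
```

>>> step_arm:
  steps:
    - [[0,0,0],0]
    - [[0,0,0],0]
    - [[0,0,0],0]
    - [[0,0,0],0]
    - [[0,0,0],0]
    - [[0,0,0],0]
    - [[0,0,0],0]
    - [[0,0,0],0]
  fingers: 1
  grip_force: 20

```text
time_s: 24.13
tcp_pos: [0.4136, 0.2291, 0.0091]
eef_rot: [-50.3, 90.0, 42.6]
contact_force: [0.4, 0.2, 1.3]
gripper_width: 0.0356
```

Run:
```python
from h import *
go([.413,.228,.008],3)
```

```text
t 24.13 tcp [0.4136 0.2291 0.0091] tooly -177.06 j6 -50.0 w 0.0356 F [0.4 0.2 1.3]
 units to go [ 0.06  0.03 -0.05] turn units (about tool x) -0.01
```

>>> step_arm:
  steps:
    - [[-0.4,0,0],0]
    - [[-0.8,0,0],0]
    - [[-1,0,0],0]
    - [[-1,0,0],0]
    - [[-1,0,0],0]
    - [[-1,0,0],0]
    - [[-1,0,0],0]
    - [[-1,0,-0.3],0]
    - [[0,-0.1,-0.6],0]
    - [[0,-0.1,-0.9],0]
    - [[0,-0.1,-0.9],0]
    - [[0,-0.1,-1],0]
    - [[0,-0.1,-1],0]
    - [[0,-0.1,-1],0]
    - [[0,-0.1,-1],0]
    - [[0,-0.1,-1],0]
    - [[0,-0.1,-1],0]
    - [[0,-0.1,-1],0]
    - [[0,0,-1],0]
    - [[0,0,-1],0]

```text
time_s: 25.8
tcp_pos: [0.4448, -0.005, 0.1529]
eef_rot: [87.9, 90.0, -179.2]
contact_force: [-0.7, -0.1, -1.0]
gripper_width: 0.0354
```

```bash
cat >> h.py <<'E'
def W(i,C=(.507,-.0057),yaw=3.0):
    x=(-.066,0,.066)[i%3]; y=.048 if i<3 else -.048; t=np.radians(yaw)
    return [C[0]+np.cos(t)*x-np.sin(t)*y, C[1]+np.sin(t)*x+np.cos(t)*y]
E
python3 - <<'E'
from h import *
go([*W(3),.155],3); print(W(3))
E
```

```text
t 25.8 tcp [ 0.4448 -0.005   0.1529] tooly -177.09 j6 -22.0 w 0.0354 F [-0.7 -0.1 -1. ]
 units to go [-0.1   0.19 -2.6 ] turn units (about tool x) -0.01
[np.float64(0.44360257660585944), np.float64(-0.057088390780253837)]
```

>>> step_arm:
  steps:
    - [[0,0.1,-0.9],0]
    - [[0,0,-0.8],0]
    - [[0,0,-0.5],0]
    - [[0,0,-0.3],0]
    - [[0,0,0],0]
    - [[0,0,0],0]

```text
time_s: 26.3
tcp_pos: [0.4459, -0.0537, 0.153]
eef_rot: [38.9, 90.0, 131.8]
contact_force: [-0.5, 1.1, -1.0]
gripper_width: 0.036
```

Run:
```python
from h import *
go([*W(3),.023],3)
im=capture("scene");crop(im,260,130,420,280,5,"pics/c21.png")
im=capture("top");crop(im,260,170,400,300,5,"pics/t21.png")
```

```text
t 26.3 tcp [ 0.4459 -0.0537  0.153 ] tooly -177.11 j6 -15.5 w 0.036 F [-0.5  1.1 -1. ]
 units to go [ 6.5   0.12 -0.17] turn units (about tool x) -0.02
```

View pics/c21.png

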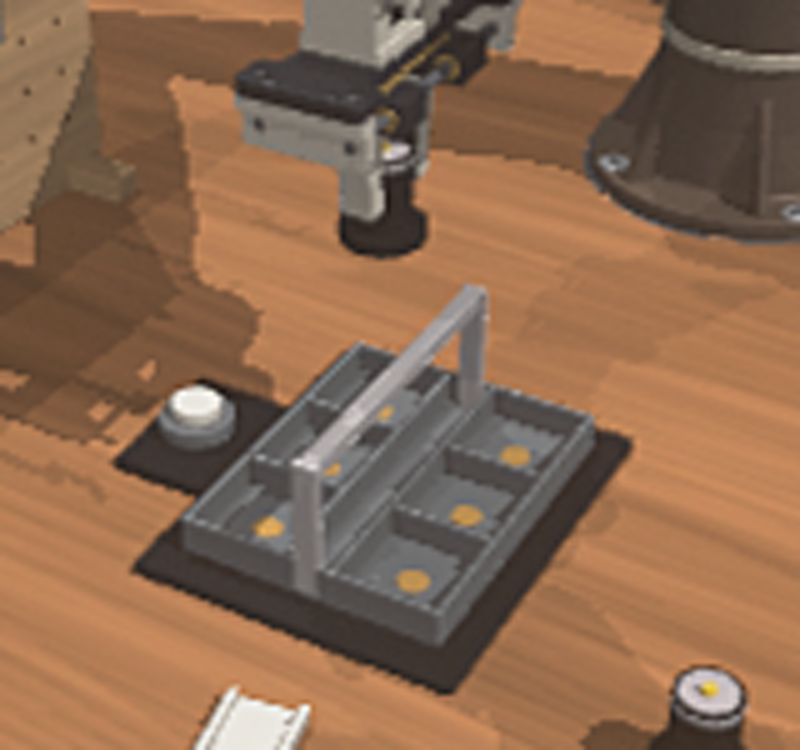

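View pics/t21.png

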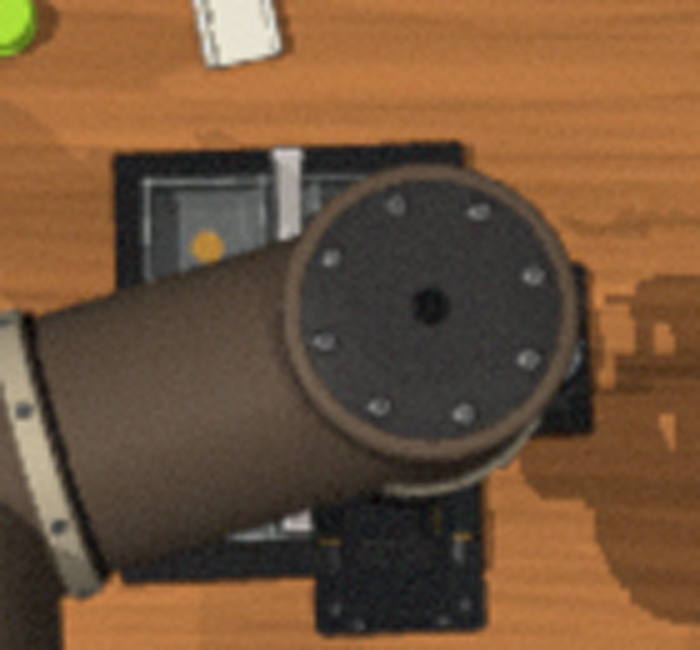

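>>> step_arm:
  steps:
    - [[0.4,0.1,-0.1],0]
    - [[0.8,0,-0.07],0]
    - [[0.8,0,0],0]
    - [[0.8,0,0],0]
    - [[0.7,0,0],0]
    - [[0.6,0,0],0]
    - [[0.5,0,0],0]
    - [[0.4,0,0],0]
    - [[0,0,0],0]
    - [[0,0,0],0]

```text
time_s: 27.23
tcp_pos: [0.4439, -0.0571, 0.0527]
eef_rot: [108.8, 89.9, -158.2]
contact_force: [0.5, 1.0, -0.7]
gripper_width: 0.0356
```

Run:
```python
from h import *
go([*W(3),.023],3)
im=capture("scene");crop(im,260,130,420,280,5,"pics/c22.png")
```

```text
t 27.23 tcp [ 0.4439 -0.0571  0.0527] tooly -177.03 j6 -15.1 w 0.0356 F [ 0.5  1.  -0.7]
 units to go [1.49 0.01 0.  ] turn units (about tool x) -0.01
```

View pics/c22.png

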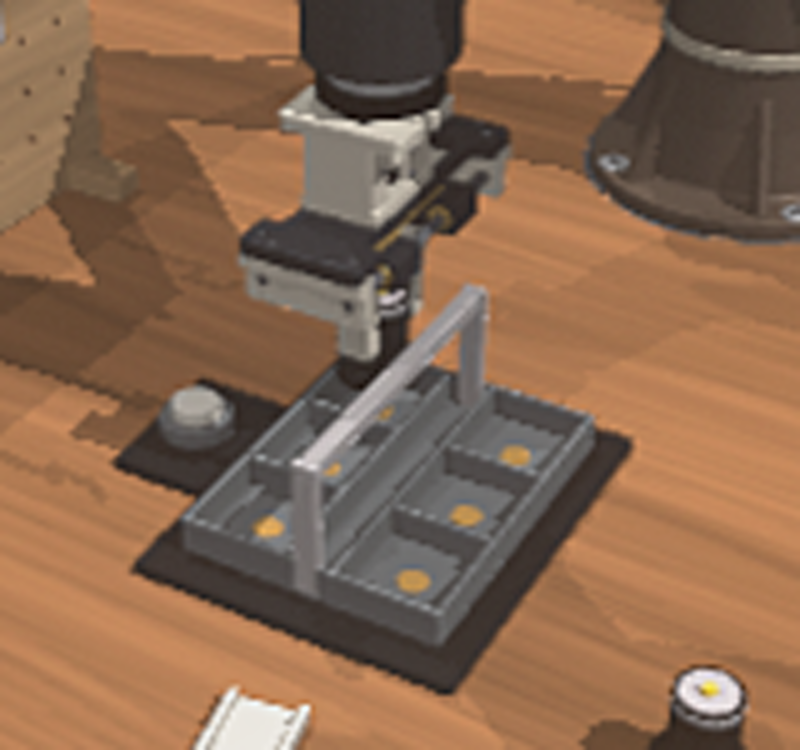

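>>> step_arm:
  steps:
    - [[0.3,0,0],0]
    - [[0.3,0,0],0]
    - [[0.3,0,0],0]
    - [[0.2,0,0],0]
    - [[0.1,0,0],0]
    - [[0.1,0,0],0]
    - [[0,0,0],0]
    - [[0,0,0],0]

```text
time_s: 27.95
tcp_pos: [0.4442, -0.0572, 0.027]
eef_rot: [125.6, 90.0, -141.5]
contact_force: [-1.1, 0.0, -1.0]
gripper_width: 0.036
```

>>> step_arm:
  steps:
    - [[0.1,0,0],0]
    - [[0.05,0,0],0]
    - [[0,0,0],0]

```text
time_s: 28.2
tcp_pos: [0.4441, -0.0572, 0.0239]
eef_rot: [64.4, 90.0, 157.3]
contact_force: [-0.7, 0.3, -1.1]
gripper_width: 0.0355
```

>>> step_arm:
  steps:
    - [[0.05,0,0],0]
    - [[0,0,0],0]

```text
time_s: 28.37
tcp_pos: [0.4443, -0.0572, 0.0231]
eef_rot: [-87.5, 90.0, 5.4]
contact_force: [0.3, 0.2, -0.7]
gripper_width: 0.036
```

>>> step_arm:
  steps:
    - [[0,0,0],0]
    - [[0,0,0],0]
    - [[0,0,0],0]
    - [[0,0,0],0]
    - [[0,0,0],0]
  fingers: 0.46

```text
time_s: 28.78
tcp_pos: [0.4442, -0.0572, 0.0231]
eef_rot: [-79.8, 90.0, 13.1]
contact_force: [0.1, 0.2, 0.1]
gripper_width: 0.0473
```

>>> step_arm:
  steps:
    - [[-0.4,0,0],0]
    - [[-0.6,0,0],0]
    - [[-0.8,0,0],0]
    - [[-1,0,0],0]
    - [[-1,0,0],0]
    - [[-1,0,0],0]
    - [[-1,0,0],0]
    - [[-0.6,0,0],0]
    - [[0,0,0],0]

```text
time_s: 29.53
tcp_pos: [0.4459, -0.057, 0.1545]
eef_rot: [-83.4, 89.7, 9.5]
contact_force: [-0.1, 1.1, 0.3]
gripper_width: 0.0469
```

Run:
```python
from h import *
im=capture("scene");cv2.imwrite("pics/s23.png",im);crop(im,260,130,420,280,5,"pics/c23.png")
crop(im,370,190,520,350,4,"pics/c23b.png")
go([.4043,.3238,.15],3)
```

```text
t 29.58 tcp [ 0.445  -0.057   0.1528] tooly -177.06 j6 -15.1 w 0.0474 F [-0.   0.7 -0.3]
 units to go [ 0.15  1.06 19.12] turn units (about tool x) -0.01
```

View pics/c23.png

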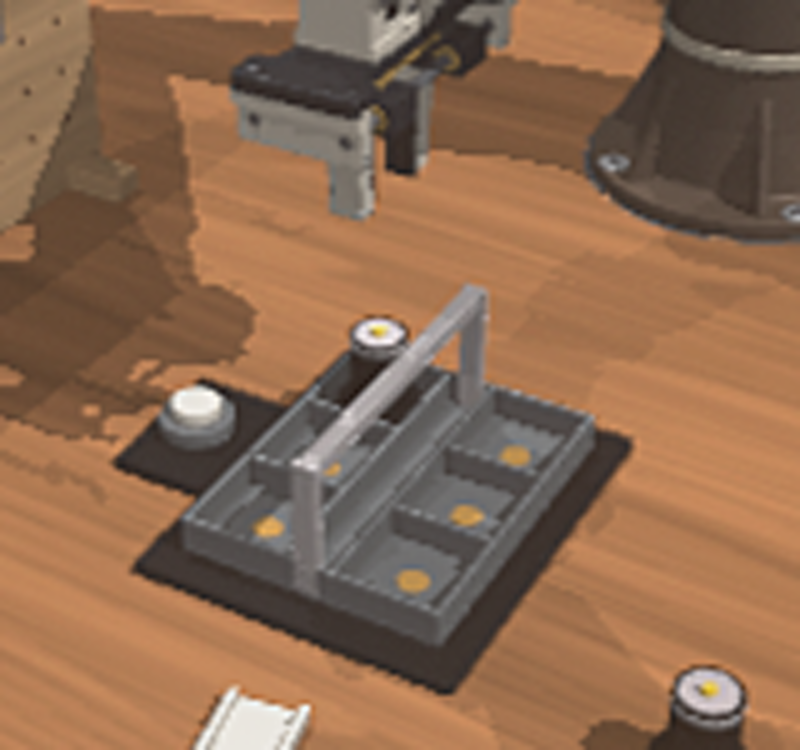

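View pics/c23b.png

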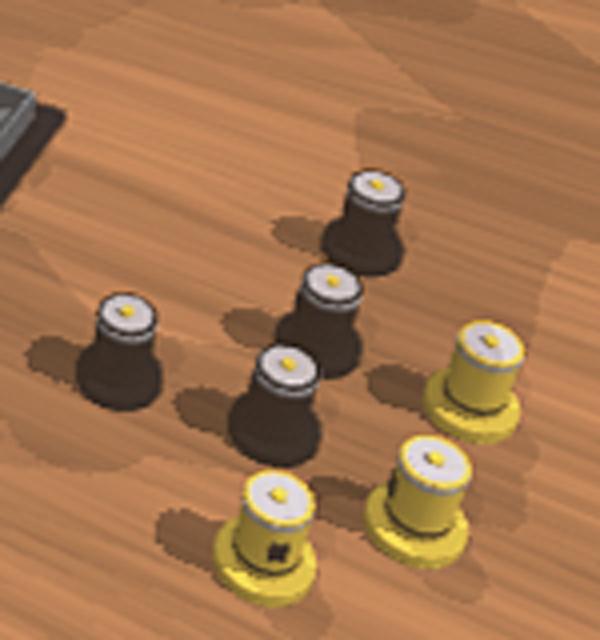

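Light 1 stands in well 3. Next is the black light at about (0.404, 0.324).

>>> step_arm:
  steps:
    - [[0,0.1,0.6],0]
    - [[0,0.1,0.9],0]
    - [[0,0.1,1],0]
    - [[0,0.1,1],0]
    - [[0,0.1,1],0]
    - [[0,0.1,1],0]
    - [[0,0.1,1],0]
    - [[0,0.1,1],0]
    - [[0,0.1,1],0]
    - [[0,0.1,1],0]
    - [[0,0.1,1],0]
    - [[0,0,1],0]
    - [[0,0,1],0]
    - [[0,0,1],0]
    - [[0,0,1],0]
    - [[0,0,1],0]
    - [[0,0,1],0]
    - [[0,0,1],0]
    - [[0,0,1],0]
    - [[0,0,0.6],0]
  fingers: 0.3

```text
time_s: 31.25
tcp_pos: [0.4024, 0.3247, 0.1504]
eef_rot: [144.0, 89.9, -123.1]
contact_force: [0.3, 0.2, 0.2]
gripper_width: 0.0615
```

Run:
```python
from h import *
go([.405,.324,.009],3)
```

```text
t 31.25 tcp [0.4024 0.3247 0.1504] tooly -177.04 j6 -57.7 w 0.0615 F [0.3 0.2 0.2]
 units to go [ 7.07 -0.13 -0.04] turn units (about tool x) -0.01
```

>>> step_arm:
  steps:
    - [[0.6,-0.1,0],0]
    - [[1,0,0],0]
    - [[1,0,0],0]
    - [[1,0,0],0]
    - [[0.8,0,0],0]
    - [[0.8,0,0],0]
    - [[0.7,0,0],0]
    - [[0.6,0,0],0]
    - [[0.5,0,0],0]
    - [[0,0,0],0]
    - [[0,0,0],0]

```text
time_s: 32.17
tcp_pos: [0.4045, 0.3229, 0.0106]
eef_rot: [149.6, 89.9, -117.5]
contact_force: [-0.2, -0.2, 0.1]
gripper_width: 0.0612
```

Run:
```python
from h import *
go([.405,.324,.009],3)
im=capture("scene");crop(im,370,190,520,350,4,"pics/c24.png")
```

```text
t 32.17 tcp [0.4045 0.3229 0.0106] tooly -177.07 j6 -57.4 w 0.0612 F [-0.2 -0.2  0.1]
 units to go [ 0.08 -0.03  0.05] turn units (about tool x) -0.01
```

View pics/c24.png

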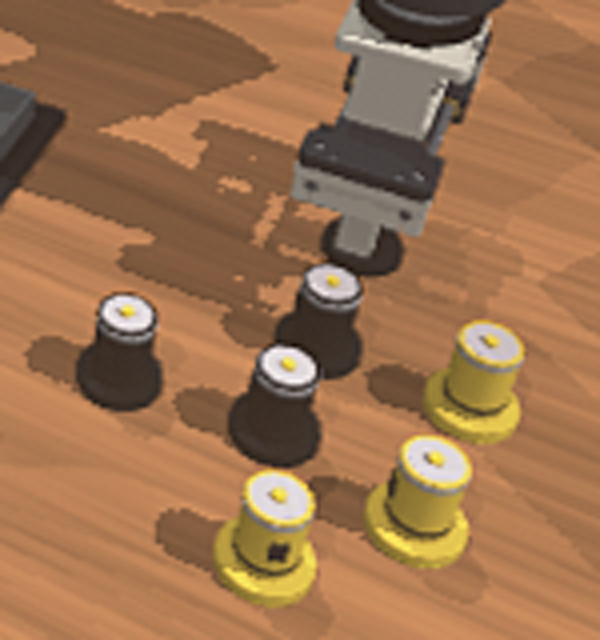

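>>> step_arm:
  steps:
    - [[0.05,0,0.05],0]
    - [[0,0,0],0]
    - [[0,0,0],0]
    - [[0,0,0],0]
    - [[0,0,0],0]
    - [[0,0,0],0]
    - [[0,0,0],0]
    - [[0,0,0],0]
    - [[0,0,0],0]
  fingers: 1

```text
time_s: 32.97
tcp_pos: [0.4049, 0.3246, 0.0105]
eef_rot: [-45.8, 89.9, 47.2]
contact_force: [0.3, 0.1, 6.2]
gripper_width: 0.0356
```

Run:
```python
from h import *
go([*W(5),.155],3)
```

```text
t 32.97 tcp [0.4049 0.3246 0.0105] tooly -177.05 j6 -57.5 w 0.0356 F [0.3 0.1 6.2]
 units to go [ -7.23  -7.55 -19.15] turn units (about tool x) -0.01
```

>>> step_arm:
  steps:
    - [[-0.4,0,0],0]
    - [[-0.8,0,0],0]
    - [[-1,0,0],0]
    - [[-1,0,0],0]
    - [[-1,0,0],0]
    - [[-1,0,-0.3],0]
    - [[-1,0,-0.6],0]
    - [[-1,-0.3,-0.8],0]
    - [[0,-0.4,-0.9],0]
    - [[0,-0.4,-0.9],0]
    - [[0,-0.4,-0.9],0]
    - [[0,-0.4,-0.9],0]
    - [[0,-0.4,-0.9],0]
    - [[0,-0.4,-0.9],0]
    - [[0,-0.4,-0.9],0]
    - [[0,-0.4,-0.9],0]
    - [[0,-0.4,-0.9],0]
    - [[0,-0.4,-0.9],0]
    - [[0,-0.4,-0.9],0]
    - [[0,-0.4,-0.9],0]

```text
time_s: 34.63
tcp_pos: [0.519, 0.0787, 0.1541]
eef_rot: [94.0, 89.9, -173.1]
contact_force: [-0.2, 1.0, -1.3]
gripper_width: 0.0352
```

Run:
```python
from h import *
go([*W(5),.155],3)
```

```text
t 34.63 tcp [0.519  0.0787 0.1541] tooly -177.08 j6 -27.1 w 0.0352 F [-0.2  1.  -1.3]
 units to go [-0.05 -2.49 -6.58] turn units (about tool x) -0.01
```

>>> step_arm:
  steps:
    - [[0,-0.3,-0.8],0]
    - [[0,-0.3,-0.8],0]
    - [[0,-0.3,-0.8],0]
    - [[0,-0.3,-0.8],0]
    - [[0,-0.3,-0.8],0]
    - [[0,-0.3,-0.8],0]
    - [[0,-0.3,-0.7],0]
    - [[0,-0.2,-0.5],0]
    - [[0,-0.1,-0.3],0]
    - [[0,0,0],0]
    - [[0,0,0],0]

```text
time_s: 35.55
tcp_pos: [0.5733, -0.0435, 0.1539]
eef_rot: [71.1, 90.0, 164.0]
contact_force: [-0.4, 0.5, -1.7]
gripper_width: 0.0355
```

Run:
```python
from h import *
go([*W(5),.0245],3)
```

```text
t 35.55 tcp [ 0.5733 -0.0435  0.1539] tooly -177.11 j6 -12.2 w 0.0355 F [-0.4  0.5 -1.7]
 units to go [ 6.47 -0.09 -0.34] turn units (about tool x) -0.02
```

>>> step_arm:
  steps:
    - [[0,-0.09,-0.2],0]
    - [[0,0,-0.1],0]
    - [[0.6,0,0],0]
    - [[0.8,0,0],0]
    - [[0.8,0,0],0]
    - [[0.8,0,0],0]
    - [[0.6,0,0],0]
    - [[0.5,0,0],0]
    - [[0.3,0,0],0]
    - [[0,0,0],0]
    - [[0,0,0],0]

```text
time_s: 36.47
tcp_pos: [0.576, -0.0494, 0.0662]
eef_rot: [179.3, 90.0, -87.7]
contact_force: [0.0, 0.4, -1.3]
gripper_width: 0.0353
```

Run:
```python
from h import *
go([*W(5),.0245],3)
im=capture("scene");crop(im,260,130,420,280,5,"pics/c25.png")
```

```text
t 36.47 tcp [ 0.576  -0.0494  0.0662] tooly -177.05 j6 -11.5 w 0.0353 F [ 0.   0.4 -1.3]
 units to go [ 2.09  0.03 -0.04] turn units (about tool x) -0.01
```

View pics/c25.png

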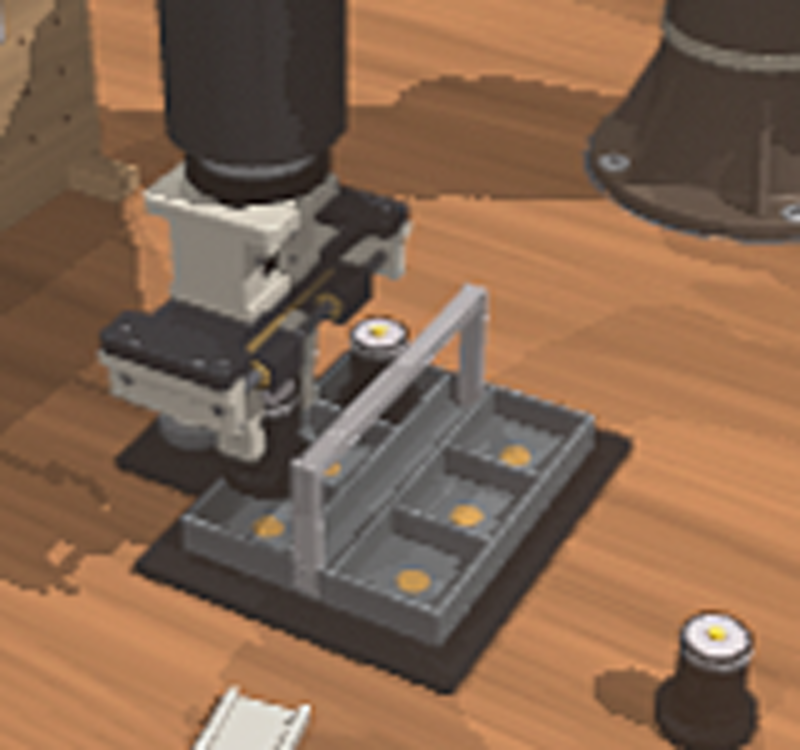

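The light nearest the pad has been knocked: it is now at (717,634) in the crop, was (708,690). I'll re-measure it later and finish this one first.

>>> step_arm:
  steps:
    - [[0.4,0,0],0]
    - [[0.4,0,0],0]
    - [[0.4,0,0],0]
    - [[0.3,0,0],0]
    - [[0.2,0,0],0]
    - [[0.1,0,0],0]
    - [[0.1,0,0],0]
    - [[0.1,0,0],0]
    - [[0,0,0],0]
    - [[0,0,0],0]

```text
time_s: 37.35
tcp_pos: [0.5758, -0.0495, 0.0261]
eef_rot: [-100.0, 90.0, -7.1]
contact_force: [0.4, -0.0, -2.5]
gripper_width: 0.0355
```

>>> step_arm:
  steps:
    - [[0.05,0,0],0]
    - [[0,0,0],0]
    - [[0,0,0],0]

```text
time_s: 37.6
tcp_pos: [0.5758, -0.0495, 0.0252]
eef_rot: [-74.8, 90.0, 18.1]
contact_force: [-0.3, -0.0, -0.8]
gripper_width: 0.0356
```

>>> step_arm:
  steps:
    - [[0.05,0,0],0]
    - [[0,0,0],0]

```text
time_s: 37.77
tcp_pos: [0.576, -0.0495, 0.0246]
eef_rot: [-101.2, 90.0, -8.3]
contact_force: [-1.4, 1.1, 3.0]
gripper_width: 0.0359
```

>>> step_arm:
  steps:
    - [[0,0,0],0]
    - [[0,0,0],0]
    - [[0,0,0],0]
    - [[0,0,0],0]
    - [[0,0,0],0]
  fingers: 0.46

```text
time_s: 38.18
tcp_pos: [0.5758, -0.0495, 0.024]
eef_rot: [98.1, 90.0, -169.0]
contact_force: [-0.2, -0.1, 0.1]
gripper_width: 0.047
```

>>> step_arm:
  steps:
    - [[-0.4,0,0],0]
    - [[-0.6,0,0],0]
    - [[-0.8,0,0],0]
    - [[-1,0,0],0]
    - [[-1,0,0],0]
    - [[-1,0,0],0]
    - [[-1,0,0],0]
    - [[-0.6,0,0],0]
    - [[0,0,0],0]

```text
time_s: 38.93
tcp_pos: [0.5776, -0.0494, 0.156]
eef_rot: [-87.4, 89.7, 5.5]
contact_force: [-0.1, 0.4, 0.5]
gripper_width: 0.047
```

Run:
```python
from h import *
im=capture("scene");cv2.imwrite("pics/s26.png",im);crop(im,260,130,420,280,5,"pics/c26.png")
crop(im,370,190,520,350,4,"pics/c26b.png")
go([.4043,.3238,.15],3)
```

```text
t 38.98 tcp [ 0.5767 -0.0493  0.1541] tooly -177.06 j6 -11.5 w 0.0473 F [-0.3  0.3 -1.4]
 units to go [ 0.19  7.65 19.07] turn units (about tool x) -0.01
```

View pics/c26.png

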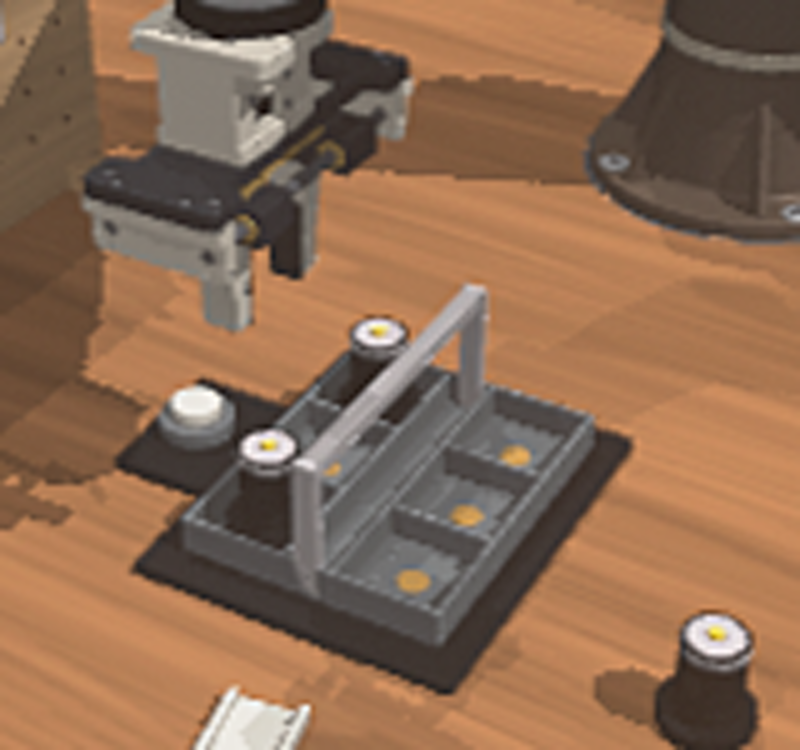

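View pics/c26b.png

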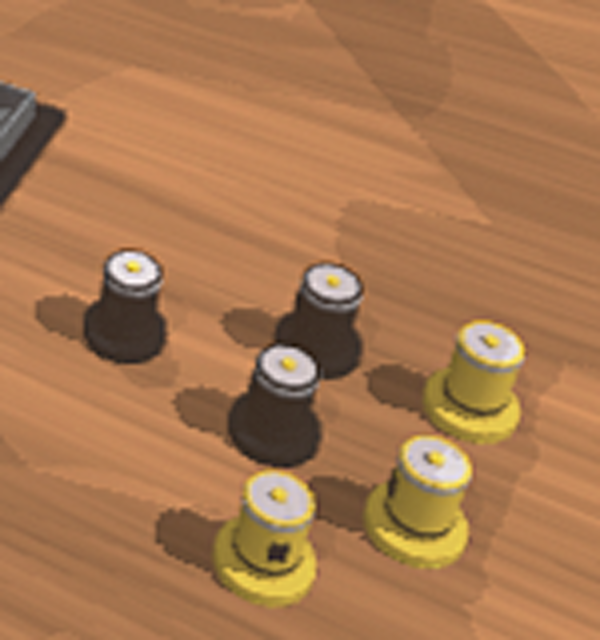

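Second light seated in well 5, with its spot at (268,446). The knocked light's spot is now at (133,267) in the second crop, and I'll take that one next.

Run:
```python
from h import *
o=lambda x0,y0,s,p:np.array((x0+(p[0]+.5)/s-.5,y0+(p[1]+.5)/s-.5))
q=[bp("scene",o(370,190,4,p),.058).round(4) for p in [(133,267),(333,281),(289,363)]];print(q)
for p in((378,331),(268,446)): print(bp("scene",o(260,130,5,p),.072).round(4))
print(W(3),W(5))
go([*q[0][:2],.15],3)
```

```text
[array([0.5669, 0.2193, 0.058 ]), array([0.512 , 0.3283, 0.058 ]), array([0.5936, 0.3282, 0.058 ])]
[ 0.4418 -0.0597  0.072 ]
[ 0.5744 -0.0506  0.072 ]
[np.float64(0.44360257660585944), np.float64(-0.057088390780253837)] [np.float64(0.5754216751934632), np.float64(-0.05018004455618525)]
t 38.98 tcp [ 0.5767 -0.0493  0.1541] tooly -177.06 j6 -11.5 w 0.0473 F [-0.3  0.3 -1.4]
 units to go [ 0.21 -0.2  13.44] turn units (about tool x) -0.01
```

>>> step_arm:
  steps:
    - [[0,0,0.5],0]
    - [[0,0,0.9],0]
    - [[0,0,1],0]
    - [[0,0,1],0]
    - [[0,0,1],0]
    - [[0,0,1],0]
    - [[0,0,1],0]
    - [[0,0,1],0]
    - [[0,0,1],0]
    - [[0,0,1],0]
    - [[0,0,1],0]
    - [[0,0,1],0]
    - [[0,0,1],0]
    - [[0,0,0.7],0]
    - [[0,0,0.3],0]
    - [[0,0,0],0]
    - [[0,0,0],0]
  fingers: 0.3

```text
time_s: 40.4
tcp_pos: [0.5617, 0.2179, 0.1516]
eef_rot: [126.6, 89.9, -140.4]
contact_force: [0.4, 0.2, -0.1]
gripper_width: 0.061
```

Run:
```python
from h import *
go([.5667,.2196,.009],3)
im=capture("scene");crop(im,370,190,520,350,4,"pics/c27.png")
im=capture("top");crop(im,160,160,360,300,4,"pics/t27.png")
```

```text
t 40.4 tcp [0.5617 0.2179 0.1516] tooly -177.04 j6 -36.8 w 0.061 F [ 0.4  0.2 -0.1]
 units to go [ 7.13 -0.26  0.08] turn units (about tool x) -0.01
```

View pics/t27.png

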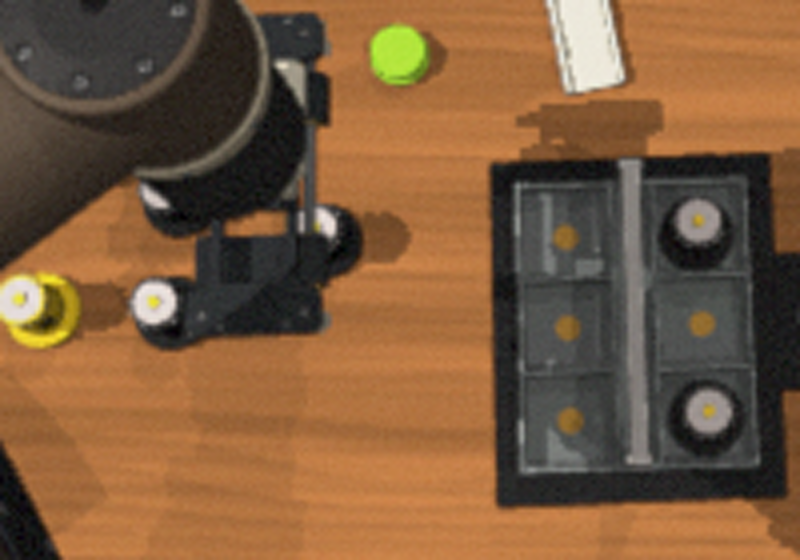

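>>> step_arm:
  steps:
    - [[0.6,-0.2,0.08],0]
    - [[1,-0.06,0],0]
    - [[1,0,0],0]
    - [[1,0,0],0]
    - [[0.8,0,0],0]
    - [[0.8,0,0],0]
    - [[0.7,0,0],0]
    - [[0.6,0,0],0]
    - [[0.5,0,0],0]
    - [[0,0,0],0]
    - [[0,0,0],0]

```text
time_s: 41.42
tcp_pos: [0.5671, 0.2194, 0.0115]
eef_rot: [130.6, 89.9, -136.4]
contact_force: [0.1, 0.0, -0.2]
gripper_width: 0.0614
```

Run:
```python
from h import *
o=lambda x0,y0,s,p:np.array((x0+(p[0]+.5)/s-.5,y0+(p[1]+.5)/s-.5))
for p in((699,221),(709,412)): print(bp("top",o(160,160,4,p),.072).round(4))
D={i:bp("top",o(160,160,4,p),.014)[:2] for i,p in {2:(566,237),1:(568,328),0:(570,420),4:(702,323)}.items()}
for i in D: print(i,D[i].round(4),np.round(W(i),4))
go([.5667,.2196,.009],3)
im=capture("scene");crop(im,370,190,520,350,4,"pics/c28.png")
```

```text
[ 0.5728 -0.0494  0.072 ]
[ 0.4411 -0.0574  0.072 ]
2 [0.5704 0.0451] [0.5704 0.0457]
1 [0.5044 0.042 ] [0.5045 0.0422]
0 [0.439 0.039] [0.4386 0.0388]
4 [ 0.5096 -0.0538] [ 0.5095 -0.0536]
t 41.42 tcp [0.5671 0.2194 0.0115] tooly -177.1 j6 -36.6 w 0.0614 F [ 0.1  0.  -0.2]
 units to go [0.12 0.02 0.01] turn units (about tool x) -0.02
```

View pics/c28.png

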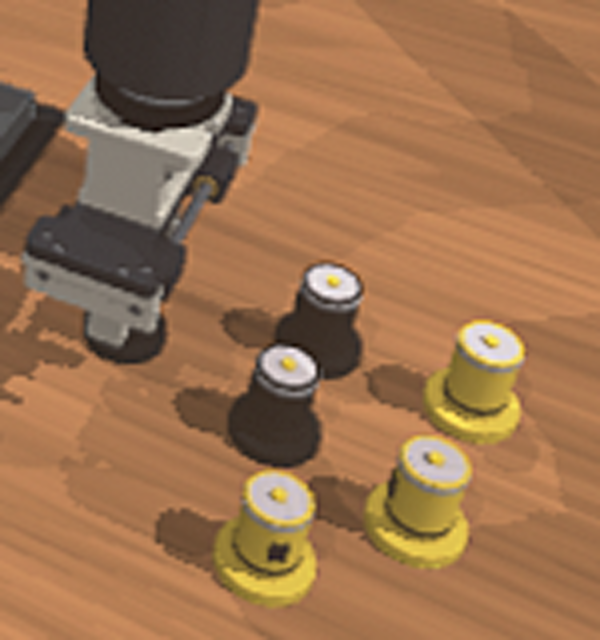

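>>> step_arm:
  steps:
    - [[0.1,0,0],0]
    - [[0,0,0],0]
    - [[0,0,0],0]
    - [[0,0,0],0]
    - [[0,0,0],0]
    - [[0,0,0],0]
    - [[0,0,0],0]
    - [[0,0,0],0]
    - [[0,0,0],0]
  fingers: 1

```text
time_s: 42.22
tcp_pos: [0.5675, 0.2203, 0.0105]
eef_rot: [-63.1, 90.0, 29.9]
contact_force: [-1.5, 0.6, 5.6]
gripper_width: 0.0355
```

Run:
```python
from h import *
w=np.array(W(2))+[.0025,.0]
go([*w,.155],3)
```

```text
t 42.22 tcp [0.5675 0.2203 0.0105] tooly -177.06 j6 -36.6 w 0.0355 F [-1.5  0.6  5.6]
 units to go [-7.23  0.17 -8.73] turn units (about tool x) -0.01
```

>>> step_arm:
  steps:
    - [[-0.4,0,0],0]
    - [[-0.8,0,0],0]
    - [[-1,0,0],0]
    - [[-1,0,0],0]
    - [[-1,0,0],0]
    - [[-1,0,0],0]
    - [[-1,0,0],0]
    - [[-1,0,-0.4],0]
    - [[0,0,-0.8],0]
    - [[0,0,-1],0]
    - [[0,0,-1],0]
    - [[0,0,-1],0]
    - [[0,0,-1],0]
    - [[0,0,-1],0]
    - [[0,0,-1],0]
    - [[0,0,-0.8],0]
    - [[0,0,-0.5],0]
    - [[0,0,-0.2],0]
    - [[0,0,0],0]
    - [[0,0,0],0]

```text
time_s: 43.88
tcp_pos: [0.576, 0.0465, 0.1539]
eef_rot: [49.7, 90.0, 142.6]
contact_force: [-0.1, 0.3, -0.7]
gripper_width: 0.0357
```

Run:
```python
from h import *
w=np.array(W(2))+[.0025,.0]
go([*w,.0245],3)
```

```text
t 43.88 tcp [0.576  0.0465 0.1539] tooly -177.09 j6 -21.1 w 0.0357 F [-0.1  0.3 -0.7]
 units to go [ 6.47  0.16 -0.03] turn units (about tool x) -0.01
```

>>> step_arm:
  steps:
    - [[0.4,0.16,-0.03],0]
    - [[0.8,0,0],0]
    - [[0.8,0,0],0]
    - [[0.8,0,0],0]
    - [[0.6,0,0],0]
    - [[0.5,0,0],0]
    - [[0.3,0,0],0]
    - [[0,0,0],0]
    - [[0,0,0],0]

```text
time_s: 44.63
tcp_pos: [0.5729, 0.0458, 0.07]
eef_rot: [135.0, 90.0, -132.1]
contact_force: [-0.2, 0.1, -1.4]
gripper_width: 0.0358
```

Run:
```python
from h import *
w=np.array(W(2))+[.0025,.0]
go([*w,.0245],3)
im=capture("scene");crop(im,260,130,420,280,5,"pics/c29.png")
```

```text
t 44.63 tcp [0.5729 0.0458 0.07  ] tooly -177.04 j6 -21.1 w 0.0358 F [-0.2  0.1 -1.4]
 units to go [ 2.28  0.   -0.  ] turn units (about tool x) -0.01
```

View pics/c29.png

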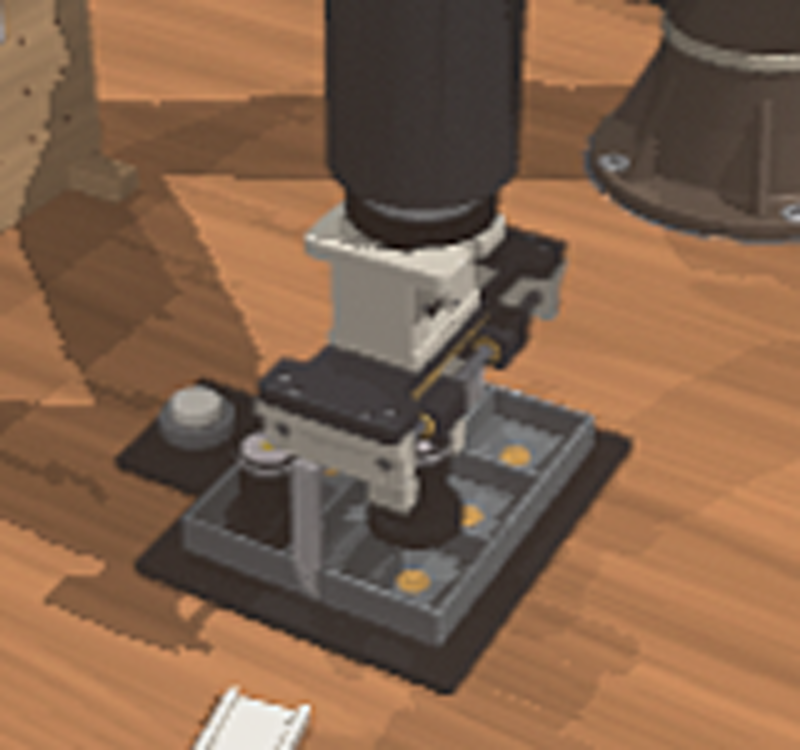

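>>> step_arm:
  steps:
    - [[0.4,0,0],0]
    - [[0.4,0,0],0]
    - [[0.4,0,0],0]
    - [[0.4,0,0],0]
    - [[0.2,0,0],0]
    - [[0.2,0,0],0]
    - [[0.1,0,0],0]
    - [[0.1,0,0],0]
    - [[0,0,0],0]
    - [[0,0,0],0]

```text
time_s: 45.52
tcp_pos: [0.573, 0.0455, 0.0262]
eef_rot: [-87.1, 90.0, 5.9]
contact_force: [0.8, -0.0, -1.6]
gripper_width: 0.0355
```

>>> step_arm:
  steps:
    - [[0.05,0,0],0]
    - [[0,0,0],0]
    - [[0,0,0],0]

```text
time_s: 45.77
tcp_pos: [0.573, 0.0456, 0.0253]
eef_rot: [-69.7, 90.0, 23.2]
contact_force: [-0.3, -0.6, -1.9]
gripper_width: 0.0355
```

>>> step_arm:
  steps:
    - [[0.05,0,0],0]
    - [[0,0,0],0]

```text
time_s: 45.93
tcp_pos: [0.5731, 0.0456, 0.0245]
eef_rot: [-87.0, 90.0, 5.9]
contact_force: [-1.0, -0.0, 3.7]
gripper_width: 0.0353
```

>>> step_arm:
  steps:
    - [[0,0,0],0]
    - [[0,0,0],0]
    - [[0,0,0],0]
    - [[0,0,0],0]
    - [[0,0,0],0]
  fingers: 0.46

```text
time_s: 46.35
tcp_pos: [0.5729, 0.0455, 0.024]
eef_rot: [89.1, 90.0, -178.0]
contact_force: [0.4, -0.2, 0.3]
gripper_width: 0.0476
```

>>> step_arm:
  steps:
    - [[-0.4,0,0],0]
    - [[-0.6,0,0],0]
    - [[-0.8,0,0],0]
    - [[-1,0,0],0]
    - [[-1,0,0],0]
    - [[-1,0,0],0]
    - [[-1,0,0],0]
    - [[-0.6,0,0],0]
    - [[0,0,0],0]

```text
time_s: 47.1
tcp_pos: [0.5747, 0.0459, 0.156]
eef_rot: [-78.2, 89.7, 14.7]
contact_force: [0.9, 0.3, -0.4]
gripper_width: 0.0473
```

Run:
```python
from h import *
im=capture("scene");cv2.imwrite("pics/s30.png",im);crop(im,260,130,420,280,5,"pics/c30.png")
crop(im,370,190,520,350,4,"pics/c30b.png")
go([.512,.3283,.15],3)
```

```text
t 47.15 tcp [0.5738 0.0458 0.1541] tooly -177.06 j6 -21.1 w 0.0473 F [ 0.7  0.2 -1.1]
 units to go [ 0.21  2.36 14.26] turn units (about tool x) -0.01
```

View pics/c30.png

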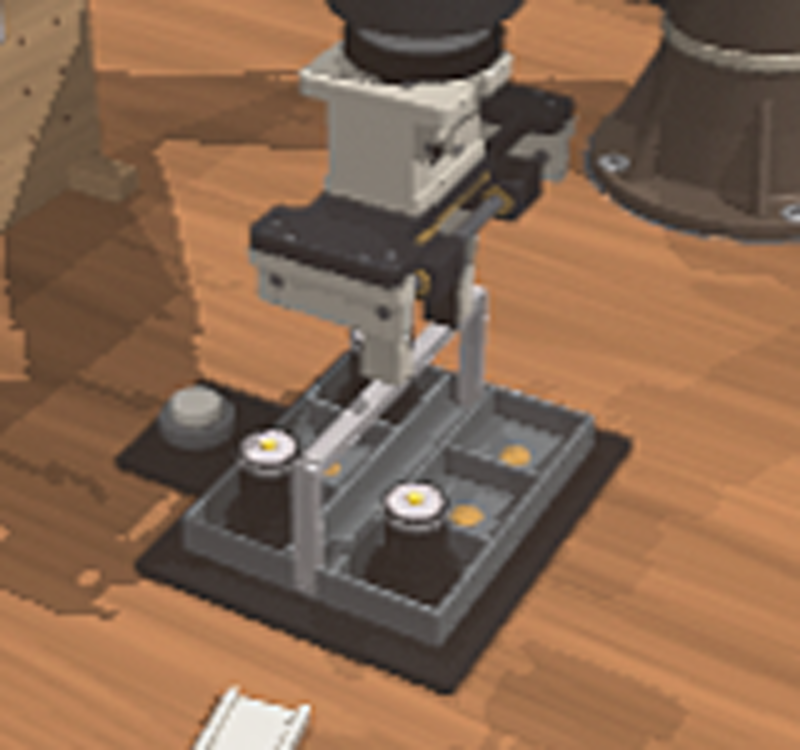

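View pics/c30b.png

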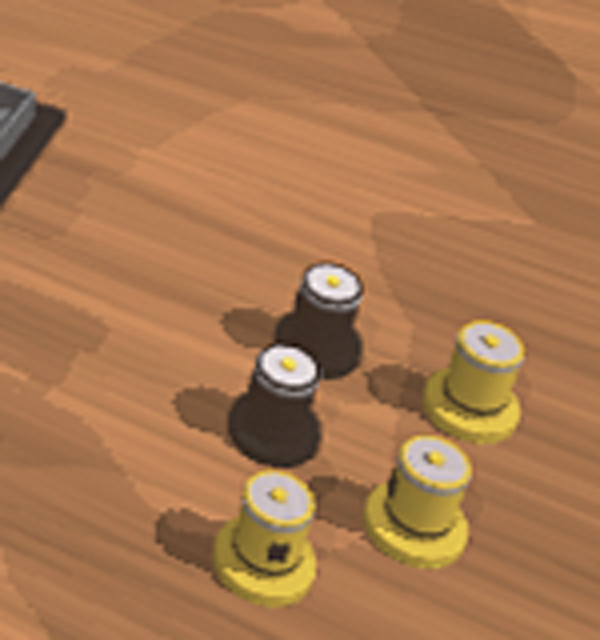

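Third light is in well 2. Next is (0.512, 0.328), into well 0.

>>> step_arm:
  steps:
    - [[0,0.1,0.5],0]
    - [[0,0.2,0.9],0]
    - [[0,0.2,1],0]
    - [[0,0.2,1],0]
    - [[0,0.2,1],0]
    - [[0,0.2,1],0]
    - [[0,0.2,1],0]
    - [[0,0.2,1],0]
    - [[0,0.2,1],0]
    - [[0,0.2,1],0]
    - [[0,0.2,1],0]
    - [[0,0.1,1],0]
    - [[0,0,1],0]
    - [[0,0,0.9],0]
    - [[0,0,0.6],0]
    - [[0,0,0.3],0]
    - [[0,0,0],0]
    - [[0,0,0],0]
  fingers: 0.34

```text
time_s: 48.65
tcp_pos: [0.5142, 0.3265, 0.1516]
eef_rot: [134.2, 89.9, -132.8]
contact_force: [-0.8, 0.6, -0.1]
gripper_width: 0.0577
```

Run:
```python
from h import *
go([.513,.3283,.0095],3)
```

```text
t 48.65 tcp [0.5142 0.3265 0.1516] tooly -177.06 j6 -47.8 w 0.0577 F [-0.8  0.6 -0.1]
 units to go [7.11 0.05 0.1 ] turn units (about tool x) -0.01
```

>>> step_arm:
  steps:
    - [[0.6,0.05,0.1],0]
    - [[1,0,0],0]
    - [[1,0,0],0]
    - [[1,0,0],0]
    - [[0.8,0,0],0]
    - [[0.8,0,0],0]
    - [[0.7,0,0],0]
    - [[0.6,0,0],0]
    - [[0.5,0,0],0]
    - [[0.1,0,0],0]
    - [[0,0,0],0]

```text
time_s: 49.57
tcp_pos: [0.5132, 0.3279, 0.0096]
eef_rot: [138.0, 89.9, -129.1]
contact_force: [0.3, -0.3, 0.3]
gripper_width: 0.0581
```

Run:
```python
from h import *
go([.513,.3283,.0095],3)
im=capture("scene");crop(im,370,190,520,350,4,"pics/c31.png")
```

```text
t 49.57 tcp [0.5132 0.3279 0.0096] tooly -177.11 j6 -48.0 w 0.0581 F [ 0.3 -0.3  0.3]
 units to go [0.   0.01 0.02] turn units (about tool x) -0.02
```

View pics/c31.png

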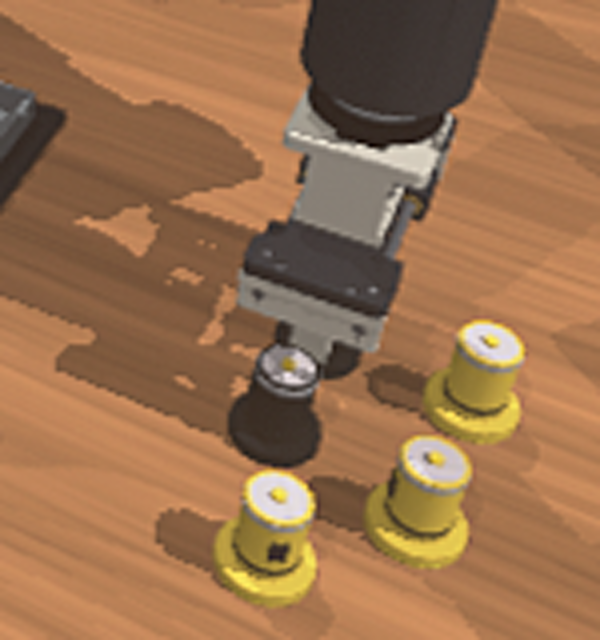

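>>> step_arm:
  steps:
    - [[0,0,0],0]
    - [[0,0,0],0]
    - [[0,0,0],0]
    - [[0,0,0],0]
    - [[0,0,0],0]
    - [[0,0,0],0]
    - [[0,0,0],0]
    - [[0,0,0],0]
    - [[0,0,0],0]
  fingers: 1

```text
time_s: 50.37
tcp_pos: [0.5136, 0.3292, 0.0107]
eef_rot: [-51.7, 89.9, 41.2]
contact_force: [-0.5, -0.3, 6.0]
gripper_width: 0.0355
```

Run:
```python
from h import *
w=np.array(W(0))+[.0025,.0]
go([*w,.155],3)
```

```text
t 50.37 tcp [0.5136 0.3292 0.0107] tooly -177.05 j6 -48.0 w 0.0355 F [-0.5 -0.3  6. ]
 units to go [ -7.23   4.36 -14.31] turn units (about tool x) -0.01
```

>>> step_arm:
  steps:
    - [[-0.4,0,0],0]
    - [[-0.8,0,0],0]
    - [[-1,0,0],0]
    - [[-1,0,0],0]
    - [[-1,0,0],0]
    - [[-1,0,0],0]
    - [[-1,0,-0.3],0]
    - [[-1,0.2,-0.8],0]
    - [[0,0.4,-1],0]
    - [[0,0.4,-1],0]
    - [[0,0.4,-1],0]
    - [[0,0.4,-1],0]
    - [[0,0.4,-1],0]
    - [[0,0.4,-1],0]
    - [[0,0.4,-1],0]
    - [[0,0.4,-1],0]
    - [[0,0.4,-1],0]
    - [[0,0.4,-1],0]
    - [[0,0.2,-1],0]
    - [[0,0,-0.9],0]

```text
time_s: 52.03
tcp_pos: [0.4374, 0.0634, 0.1543]
eef_rot: [51.7, 90.0, 144.6]
contact_force: [-0.2, -0.0, -0.8]
gripper_width: 0.0352
```

>>> step_arm:
  steps:
    - [[0,0,-0.7],0]
    - [[0,0,-0.4],0]
    - [[0,0,-0.1],0]
    - [[0,0,0],0]
    - [[0,0,0],0]

```text
time_s: 52.45
tcp_pos: [0.4401, 0.041, 0.1541]
eef_rot: [-13.9, 90.0, 79.0]
contact_force: [0.2, 0.5, -1.2]
gripper_width: 0.0354
```

Run:
```python
from h import *
w=np.array(W(0))+[.0025,.0]
go([*w,.0247],3)
```

```text
t 52.45 tcp [0.4401 0.041  0.1541] tooly -177.08 j6 -28.1 w 0.0354 F [ 0.2  0.5 -1.2]
 units to go [ 6.47 -0.04 -0.12] turn units (about tool x) -0.01
```

>>> step_arm:
  steps:
    - [[0.4,-0.03,-0.06],0]
    - [[0.8,0,0],0]
    - [[0.8,0,0],0]
    - [[0.8,0,0],0]
    - [[0.8,0,0],0]
    - [[0.6,0,0],0]
    - [[0.4,0,0],0]
    - [[0.2,0,0],0]
    - [[0,0,0],0]
    - [[0,0,0],0]

```text
time_s: 53.28
tcp_pos: [0.4409, 0.0398, 0.0582]
eef_rot: [-162.2, 90.0, -69.2]
contact_force: [-0.1, -0.2, -0.8]
gripper_width: 0.0353
```

Run:
```python
from h import *
w=np.array(W(0))+[.0025,.0]
go([*w,.0247],3)
im=capture("scene");crop(im,260,130,420,280,5,"pics/c32.png")
```

```text
t 53.28 tcp [0.4409 0.0398 0.0582] tooly -177.04 j6 -27.9 w 0.0353 F [-0.1 -0.2 -0.8]
 units to go [ 1.68 -0.01 -0.05] turn units (about tool x) -0.01
```

View pics/c32.png

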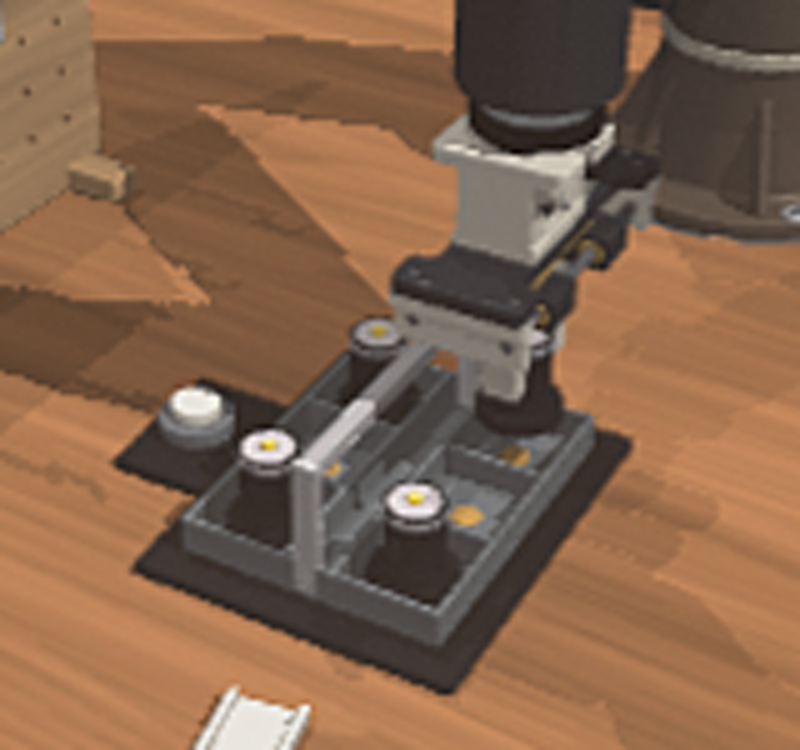

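>>> step_arm:
  steps:
    - [[0.4,0,0],0]
    - [[0.4,0,0],0]
    - [[0.4,0,0],0]
    - [[0.2,0,0],0]
    - [[0.1,0,0],0]
    - [[0.1,0,0],0]
    - [[0,0,0],0]
    - [[0,0,0],0]

```text
time_s: 54.0
tcp_pos: [0.4407, 0.0395, 0.0261]
eef_rot: [-176.3, 90.0, -83.4]
contact_force: [0.4, 0.4, -0.6]
gripper_width: 0.0355
```

>>> step_arm:
  steps:
    - [[0.05,0,0],0]
    - [[0,0,0],0]
    - [[0,0,0],0]

```text
time_s: 54.25
tcp_pos: [0.4408, 0.0396, 0.0252]
eef_rot: [-60.6, 90.0, 32.4]
contact_force: [-0.5, 0.7, -0.7]
gripper_width: 0.0357
```

>>> step_arm:
  steps:
    - [[0.05,0,0],0]
    - [[0,0,0],0]

```text
time_s: 54.42
tcp_pos: [0.4409, 0.0396, 0.0246]
eef_rot: [-81.6, 90.0, 11.3]
contact_force: [-1.8, -0.0, 6.9]
gripper_width: 0.0354
```

>>> step_arm:
  steps:
    - [[0,0,0],0]
    - [[0,0,0],0]
    - [[0,0,0],0]
    - [[0,0,0],0]
    - [[0,0,0],0]
  fingers: 0.46

```text
time_s: 54.83
tcp_pos: [0.4407, 0.0395, 0.024]
eef_rot: [-73.4, 90.0, 19.5]
contact_force: [0.4, -0.0, 0.5]
gripper_width: 0.0471
```

>>> step_arm:
  steps:
    - [[-0.4,0,0],0]
    - [[-0.6,0,0],0]
    - [[-0.8,0,0],0]
    - [[-1,0,0],0]
    - [[-1,0,0],0]
    - [[-1,0,0],0]
    - [[-1,0,0],0]
    - [[-0.6,0,0],0]
    - [[0,0,0],0]

```text
time_s: 55.58
tcp_pos: [0.4422, 0.0401, 0.1554]
eef_rot: [-70.5, 89.7, 22.5]
contact_force: [0.3, 0.4, 0.2]
gripper_width: 0.0476
```

Run:
```python
from h import *
im=capture("scene");cv2.imwrite("pics/s33.png",im);crop(im,260,130,520,350,3,"pics/c33.png")
go([.595,.3283,.15],3)
```

```text
t 55.63 tcp [0.4414 0.0399 0.1538] tooly -177.06 j6 -27.9 w 0.0474 F [-0.6 -0.8 -0.5]
 units to go [ 0.23 -8.41 14.01] turn units (about tool x) -0.01
```

View pics/c33.png

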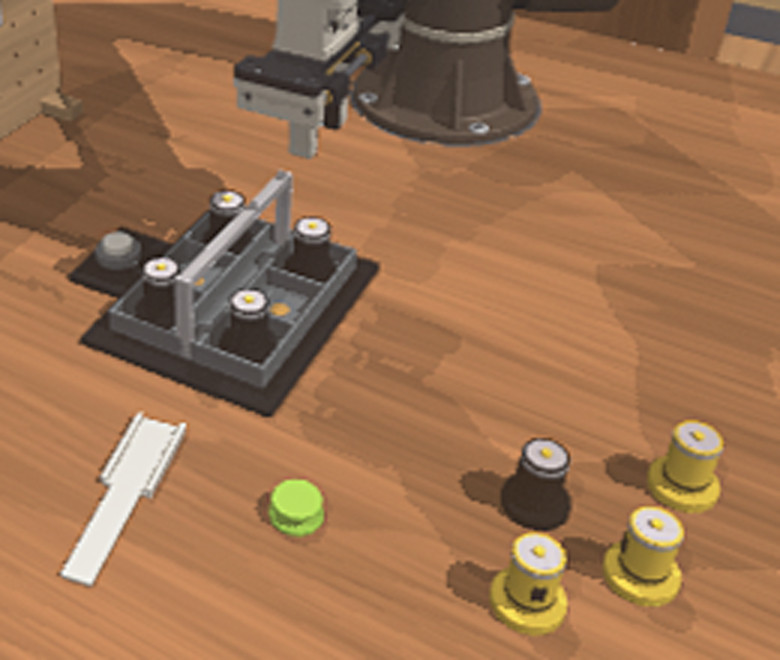

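Four are in. The last black light is at (545,453) in this crop, unmoved, so about (0.594, 0.328).

>>> step_arm:
  steps:
    - [[0,-0.3,0.5],0]
    - [[0,-0.5,0.9],0]
    - [[0,-0.6,1],0]
    - [[0,-0.6,1],0]
    - [[0,-0.6,1],0]
    - [[0,-0.6,1],0]
    - [[0,-0.6,1],0]
    - [[0,-0.6,1],0]
    - [[0,-0.6,1],0]
    - [[0,-0.6,1],0]
    - [[0,-0.6,1],0]
    - [[0,-0.6,1],0]
    - [[0,-0.6,1],0]
    - [[0,-0.6,0.8],0]
    - [[0,-0.4,0.6],0]
    - [[0,0,0.2],0]
    - [[0,0,0],0]
    - [[0,0,0],0]
  fingers: 0.34

```text
time_s: 57.13
tcp_pos: [0.5933, 0.3275, 0.1508]
eef_rot: [125.6, 89.9, -141.4]
contact_force: [-0.5, -1.4, 0.2]
gripper_width: 0.058
```

Run:
```python
from h import *
go([.595,.3283,.0095],3)
```

```text
t 57.13 tcp [0.5933 0.3275 0.1508] tooly -177.06 j6 -42.4 w 0.058 F [-0.5 -1.4  0.2]
 units to go [ 7.07 -0.1   0.04] turn units (about tool x) -0.01
```

>>> step_arm:
  steps:
    - [[0.6,-0.1,0.04],0]
    - [[1,0,0],0]
    - [[1,0,0],0]
    - [[1,0,0],0]
    - [[0.8,0,0],0]
    - [[0.8,0,0],0]
    - [[0.7,0,0],0]
    - [[0.6,0,0],0]
    - [[0.5,0,0],0]
    - [[0.1,0,0],0]
    - [[0,0,0],0]

```text
time_s: 58.05
tcp_pos: [0.5957, 0.3281, 0.0093]
eef_rot: [130.9, 89.9, -136.2]
contact_force: [0.1, 0.8, -1.4]
gripper_width: 0.058
```

Run:
```python
from h import *
go([.595,.3283,.0095],3)
im=capture("scene");crop(im,370,190,520,350,4,"pics/c34.png")
```

```text
t 58.05 tcp [0.5957 0.3281 0.0093] tooly -177.08 j6 -42.3 w 0.058 F [ 0.1  0.8 -1.4]
 units to go [-0.01  0.04  0.01] turn units (about tool x) -0.01
```

View pics/c34.png

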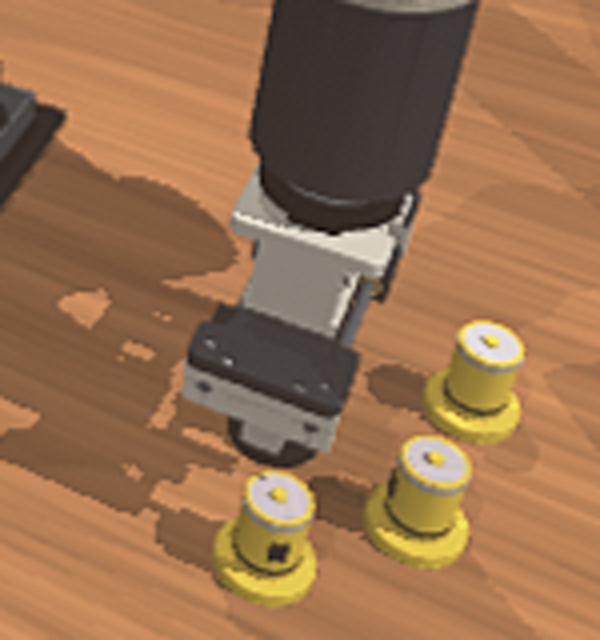

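>>> step_arm:
  steps:
    - [[0,0,0],0]
    - [[0,0,0],0]
    - [[0,0,0],0]
    - [[0,0,0],0]
    - [[0,0,0],0]
    - [[0,0,0],0]
    - [[0,0,0],0]
    - [[0,0,0],0]
    - [[0,0,0],0]
  fingers: 1

```text
time_s: 58.85
tcp_pos: [0.5963, 0.3289, 0.0107]
eef_rot: [-59.9, 90.0, 33.0]
contact_force: [-0.9, 0.0, 4.7]
gripper_width: 0.0356
```

Run:
```python
from h import *
w=np.array(W(1))+[.0025,.0]
go([*w,.155],3)
```

```text
t 58.85 tcp [0.5963 0.3289 0.0107] tooly -177.05 j6 -42.3 w 0.0356 F [-0.9  0.   4.7]
 units to go [ -7.23   5.19 -14.08] turn units (about tool x) -0.01
```

>>> step_arm:
  steps:
    - [[-0.4,0,0],0]
    - [[-0.8,0,0],0]
    - [[-1,0,0],0]
    - [[-1,0,0],0]
    - [[-1,0,0],0]
    - [[-1,0,0],0]
    - [[-1,0,-0.3],0]
    - [[-1,0.2,-0.8],0]
    - [[0,0.4,-1],0]
    - [[0,0.4,-1],0]
    - [[0,0.4,-1],0]
    - [[0,0.4,-1],0]
    - [[0,0.4,-1],0]
    - [[0,0.4,-1],0]
    - [[0,0.4,-1],0]
    - [[0,0.4,-1],0]
    - [[0,0.4,-1],0]
    - [[0,0.4,-1],0]
    - [[0,0.4,-1],0]
    - [[0,0.4,-0.9],0]

```text
time_s: 60.52
tcp_pos: [0.5086, 0.0624, 0.1541]
eef_rot: [98.4, 90.0, -168.7]
contact_force: [0.4, -0.1, -1.2]
gripper_width: 0.0356
```

>>> step_arm:
  steps:
    - [[0,0.2,-0.6],0]
    - [[0,0,-0.3],0]
    - [[0,0,0],0]
    - [[0,0,0],0]
    - [[0,0,0],0]

```text
time_s: 60.93
tcp_pos: [0.5069, 0.0463, 0.154]
eef_rot: [-59.6, 90.0, 33.3]
contact_force: [0.5, 0.4, -0.7]
gripper_width: 0.0356
```

Run:
```python
from h import *
w=np.array(W(1))+[.0025,.0]
go([*w,.0247],3)
im=capture("top");crop(im,260,170,400,300,5,"pics/t35.png")
```

```text
t 60.93 tcp [0.5069 0.0463 0.154 ] tooly -177.06 j6 -24.4 w 0.0356 F [ 0.5  0.4 -0.7]
 units to go [ 6.47  0.01 -0.2 ] turn units (about tool x) -0.01
```

View pics/t35.png

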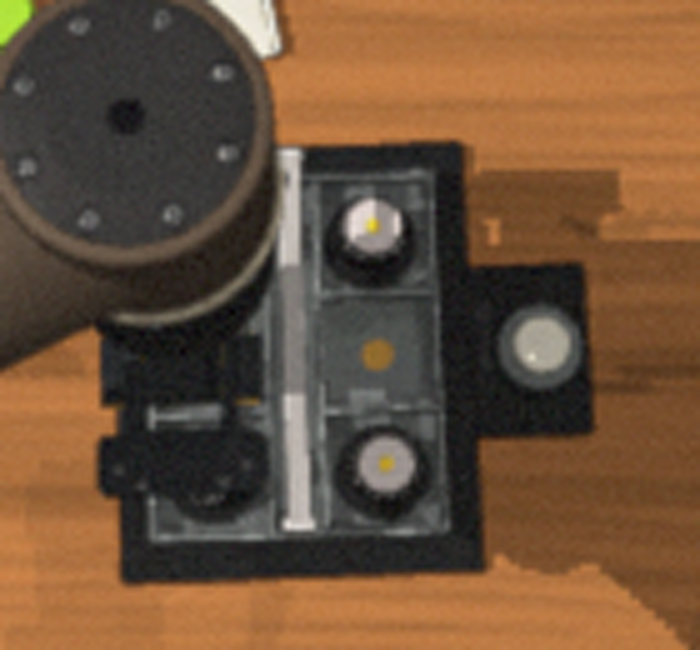

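>>> step_arm:
  steps:
    - [[0.4,0,-0.1],0]
    - [[0.8,0,-0.05],0]
    - [[0.8,0,0],0]
    - [[0.8,0,0],0]
    - [[0.8,0,0],0]
    - [[0.6,0,0],0]
    - [[0.4,0,0],0]
    - [[0.2,0,0],0]
    - [[0,0,0],0]
    - [[0,0,0],0]

```text
time_s: 61.82
tcp_pos: [0.5068, 0.0429, 0.0582]
eef_rot: [-144.4, 90.0, -51.4]
contact_force: [-0.3, 0.7, -0.7]
gripper_width: 0.0358
```

Run:
```python
from h import *
w=np.array(W(1))+[.0025,.0]
go([*w,.0247],3)
im=capture("scene");crop(im,260,130,420,280,5,"pics/c36.png")
```

```text
t 61.82 tcp [0.5068 0.0429 0.0582] tooly -177.05 j6 -24.1 w 0.0358 F [-0.3  0.7 -0.7]
 units to go [ 1.67 -0.01 -0.03] turn units (about tool x) -0.01
```

View pics/c36.png

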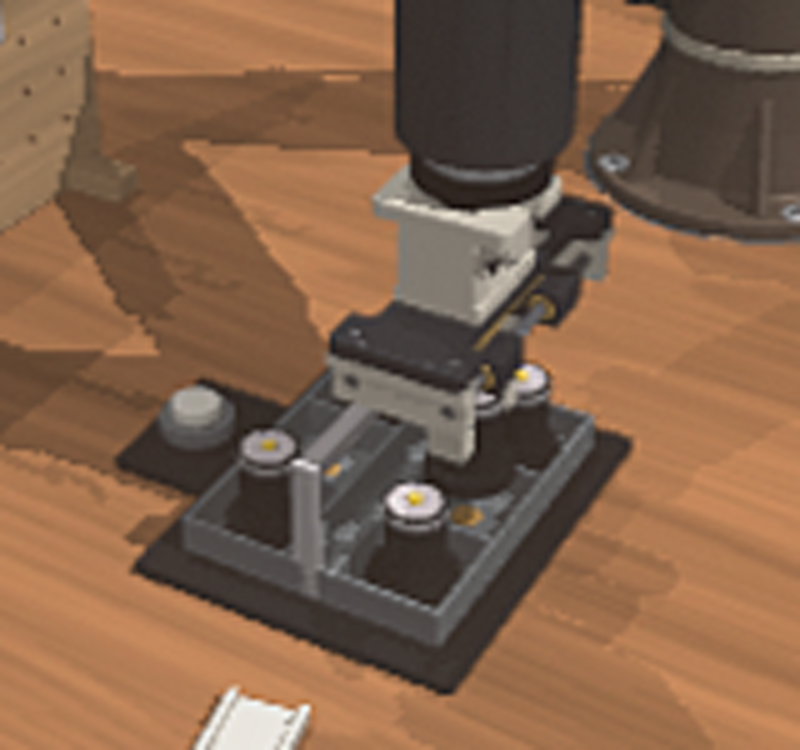

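>>> step_arm:
  steps:
    - [[0.3,0,0],0]
    - [[0.3,0,0],0]
    - [[0.2,0,0],0]
    - [[0,0,0],0]

```text
time_s: 62.2
tcp_pos: [0.5059, 0.0424, 0.0411]
eef_rot: [105.8, 89.9, -161.3]
contact_force: [-0.8, -0.1, -1.0]
gripper_width: 0.0359
```

>>> step_arm:
  steps:
    - [[0.3,0,0],0]
    - [[0.2,0,0],0]
    - [[0.1,0,0],0]
    - [[0.1,0,0],0]
    - [[0.1,0,0],0]
    - [[0,0,0],0]
    - [[0,0,0],0]

```text
time_s: 62.78
tcp_pos: [0.5066, 0.0427, 0.026]
eef_rot: [130.0, 90.0, -137.0]
contact_force: [-0.1, 0.5, -0.8]
gripper_width: 0.0356
```

>>> step_arm:
  steps:
    - [[0.05,0,0],0]
    - [[0,0,0],0]
    - [[0,0,0],0]

```text
time_s: 63.03
tcp_pos: [0.5066, 0.0427, 0.0251]
eef_rot: [-68.2, 90.0, 24.7]
contact_force: [0.8, -0.8, -1.1]
gripper_width: 0.0352
```

>>> step_arm:
  steps:
    - [[0.05,0,0],0]
    - [[0,0,0],0]

```text
time_s: 63.2
tcp_pos: [0.5067, 0.0428, 0.0246]
eef_rot: [-90.2, 90.0, 2.7]
contact_force: [-1.5, 0.9, 5.6]
gripper_width: 0.0358
```

>>> step_arm:
  steps:
    - [[0,0,0],0]
    - [[0,0,0],0]
    - [[0,0,0],0]
    - [[0,0,0],0]
    - [[0,0,0],0]
  fingers: 0.52

```text
time_s: 63.62
tcp_pos: [0.5066, 0.0427, 0.024]
eef_rot: [155.0, 90.0, -112.0]
contact_force: [-0.7, 0.7, 0.6]
gripper_width: 0.0418
```

>>> step_arm:
  steps:
    - [[-0.3,0,0],0]
    - [[-0.6,0,0],0]
    - [[-0.8,0,0],0]
    - [[-1,0,0],0]
    - [[-1,0,0],0]
    - [[-1,0,0],0]
    - [[-1,0,0],0]
    - [[-0.6,0,0],0]
    - [[0,0,0],0]

```text
time_s: 64.37
tcp_pos: [0.5083, 0.0432, 0.1535]
eef_rot: [-74.2, 89.7, 18.8]
contact_force: [0.6, -0.4, 0.7]
gripper_width: 0.042
```

Run:
```python
from h import *
im=capture("scene");cv2.imwrite("pics/s37.png",im);crop(im,260,130,420,280,5,"pics/c37.png")
go([.515,-.147,.15],3)
```

```text
t 64.42 tcp [0.5074 0.0431 0.1518] tooly -177.06 j6 -24.1 w 0.0422 F [ 0.7 -0.5  0.4]
 units to go [ 0.08  0.11 -9.51] turn units (about tool x) -0.01
```

View pics/c37.png

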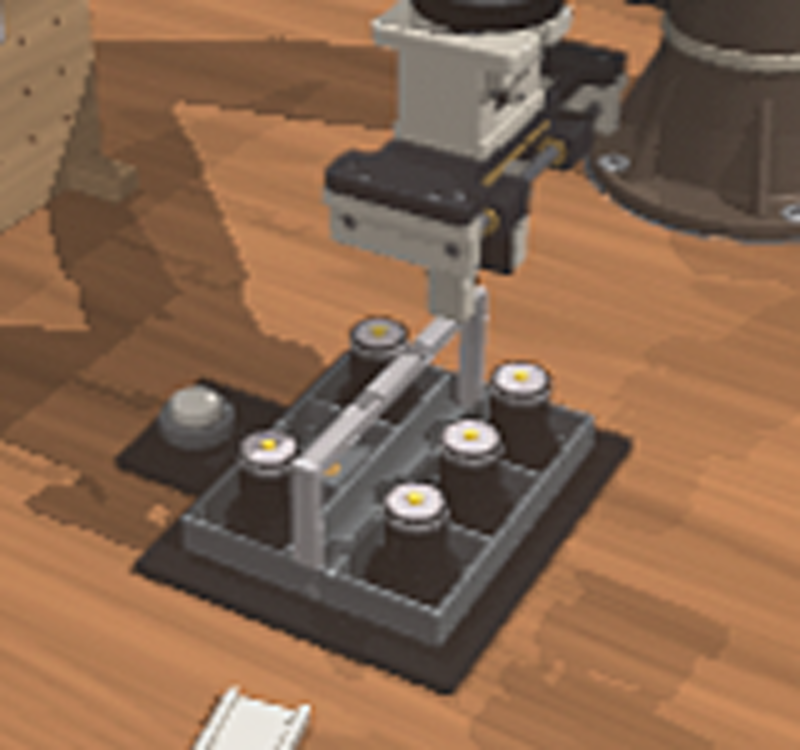

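All five stand in their wells; the lens spots are at (378,331), (268,446), (520,377), (471,436) and (415,498). I'll shut the fingers and go over the button.

>>> step_arm:
  steps:
    - [[0,0,-0.5],0]
    - [[0,0,-0.9],0]
    - [[0,0,-1],0]
    - [[0,0,-1],0]
    - [[0,0,-1],0]
    - [[0,0,-1],0]
    - [[0,0,-1],0]
    - [[0,0,-1],0]
    - [[0,0,-0.9],0]
    - [[0,0,-0.7],0]
    - [[0,0,-0.4],0]
    - [[0,0,-0.1],0]
    - [[0,0,0],0]
    - [[0,0,0],0]
  fingers: 1

```text
time_s: 65.58
tcp_pos: [0.516, -0.1468, 0.1497]
eef_rot: [77.0, 90.0, 169.9]
contact_force: [-0.2, -0.0, 0.1]
gripper_width: 0.0003
```

Run:
```python
from h import *
go([.5165,-.147,.025],3)
im=capture("top");crop(im,260,170,400,300,5,"pics/t38.png")
```

```text
t 65.58 tcp [ 0.516  -0.1468  0.1497] tooly -177.08 j6 -2.1 w 0.0003 F [-0.2 -0.   0.1]
 units to go [ 6.23 -0.03 -0.01] turn units (about tool x) -0.01
```

View pics/t38.png

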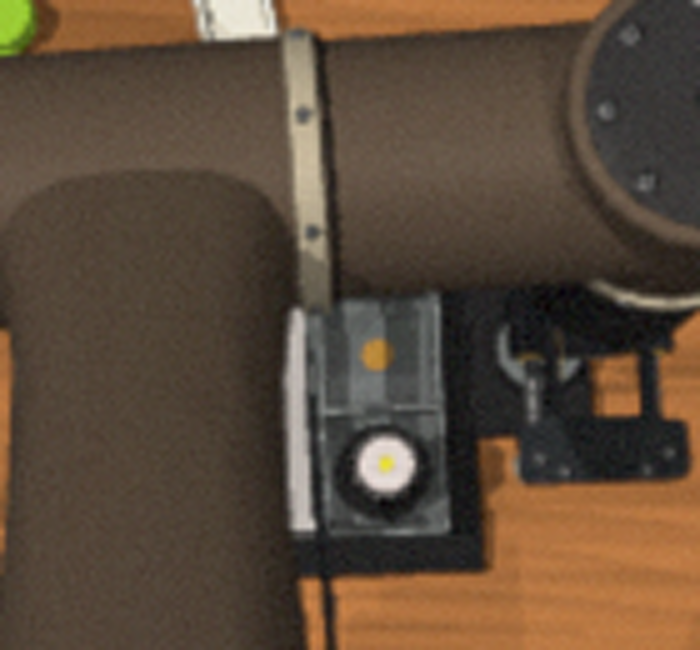

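>>> step_arm:
  steps:
    - [[0.5,0,0],0]
    - [[0.8,0,0],0]
    - [[0.8,0,0],0]
    - [[0.8,0,0],0]
    - [[0.8,0,0],0]
    - [[0.8,0,0],0]
    - [[0.6,0,0],0]
    - [[0.5,0,0],0]
    - [[0.3,0,0],0]
    - [[0.2,0,0],0]
    - [[0,0,0],0]
    - [[0,0,0],0]

```text
time_s: 66.63
tcp_pos: [0.5166, -0.147, 0.0283]
eef_rot: [-104.9, 90.0, -11.9]
contact_force: [0.2, -0.3, 0.3]
gripper_width: 0.0003
```

Run:
```python
from h import *
go([.5165,-.147,.005],3)
im=capture("scene");crop(im,260,130,420,280,5,"pics/c39.png")
```

```text
t 66.63 tcp [ 0.5166 -0.147   0.0283] tooly -177.05 j6 -2.1 w 0.0003 F [ 0.2 -0.3  0.3]
 units to go [ 1.17  0.01 -0.  ] turn units (about tool x) -0.01
```

View pics/c39.png

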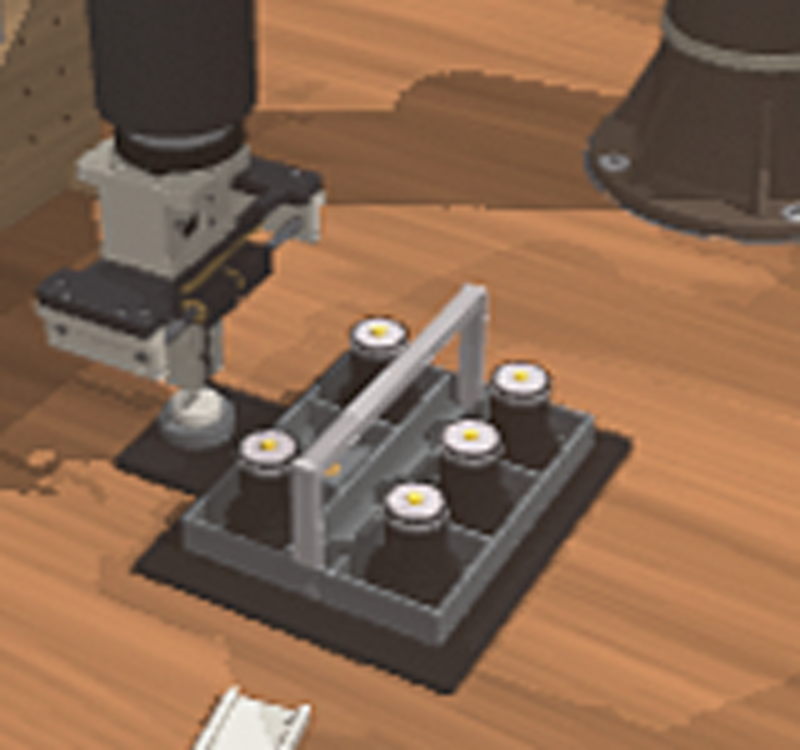

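>>> step_arm:
  steps:
    - [[0.2,0,0],0]
    - [[0.2,0,0],0]
    - [[0.2,0,0],0]
    - [[0.2,0,0],0]
    - [[0,0,0],0]

```text
time_s: 67.1
tcp_pos: [0.5163, -0.1471, 0.0115]
eef_rot: [101.2, 90.0, -165.9]
contact_force: [-0.6, 0.6, 2.4]
gripper_width: 0.0003
```

>>> step_arm:
  steps:
    - [[0.1,0,0],0]
    - [[0.1,0,0],0]
    - [[0.1,0,0],0]
    - [[0,0,0],0]
    - [[0,0,0],0]

```text
time_s: 67.52
tcp_pos: [0.5164, -0.1471, 0.0077]
eef_rot: [-123.3, 90.0, -30.3]
contact_force: [-6.6, 2.9, 21.1]
gripper_width: 0.0004
```

>>> step_arm:
  steps:
    - [[0.05,0,0],0]
    - [[0,0,0],0]
    - [[0,0,0],0]

```text
time_s: 67.77
tcp_pos: [0.5165, -0.1472, 0.0075]
eef_rot: [-119.9, 89.9, -26.9]
contact_force: [-9.1, 4.8, 30.5]
gripper_width: 0.0002
```

Run:
```python
from h import *
go([.5165,-.147,.005],3)
im=capture("scene");crop(im,280,180,340,230,10,"pics/c40.png")
```

```text
t 67.77 tcp [ 0.5165 -0.1472  0.0075] tooly -177.01 j6 -2.1 w 0.0002 F [-9.1  4.8 30.5]
 units to go [ 0.13 -0.    0.01] turn units (about tool x) -0.0
```

View pics/c40.png

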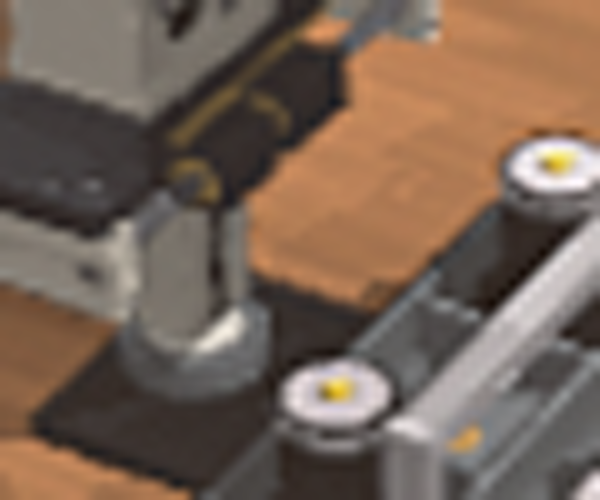

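The force rose steeply to 30 N, well over the 5 N spring, with the cap still showing proud of its collar. So the button is on its own stop. Now I retreat clear and make the last check.

>>> step_arm:
  steps:
    - [[-0.3,0,0],0]
    - [[-0.6,0,0],0]
    - [[-1,0,0],0]
    - [[-1,0,0],0]
    - [[-1,0,0],0]
    - [[-1,0,0],0]
    - [[-1,0,0],0]
    - [[-1,0,0],0]
    - [[-1,0,0],0]
    - [[-1,0,0],0]
    - [[-1,0,-0.5],0]
    - [[0,0,-1],0]
    - [[0,0,-1],0]
    - [[0,0,-1],0]
    - [[0,0,-1],0]
    - [[0,0,-0.5],0]
    - [[0,0,0],0]
    - [[0,0,0],0]

```text
time_s: 69.32
tcp_pos: [0.521, -0.2471, 0.2025]
eef_rot: [62.0, 90.0, 154.8]
contact_force: [0.1, 0.8, -0.2]
gripper_width: 0.0005
```

Run:
```python
from h import *
go([.515,-.147,.15],3)
im=capture("scene");cv2.imwrite("pics/s41.png",im);crop(im,260,130,420,280,5,"pics/c41.png")
im=capture("top");cv2.imwrite("pics/t41.png",im);crop(im,260,170,400,300,5,"pics/t41c.png")
```

```text
t 69.32 tcp [ 0.521  -0.2471  0.2025] tooly -177.15 j6 8.8 w 0.0005 F [ 0.1  0.8 -0.2]
 units to go [2.63 0.05 5.01] turn units (about tool x) -0.02
```

View pics/s41.png

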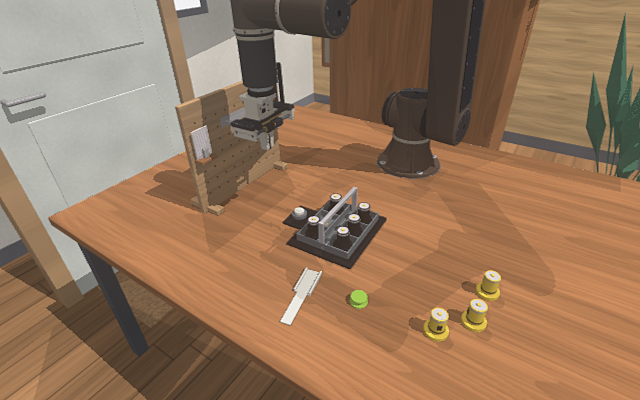

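View pics/c41.png

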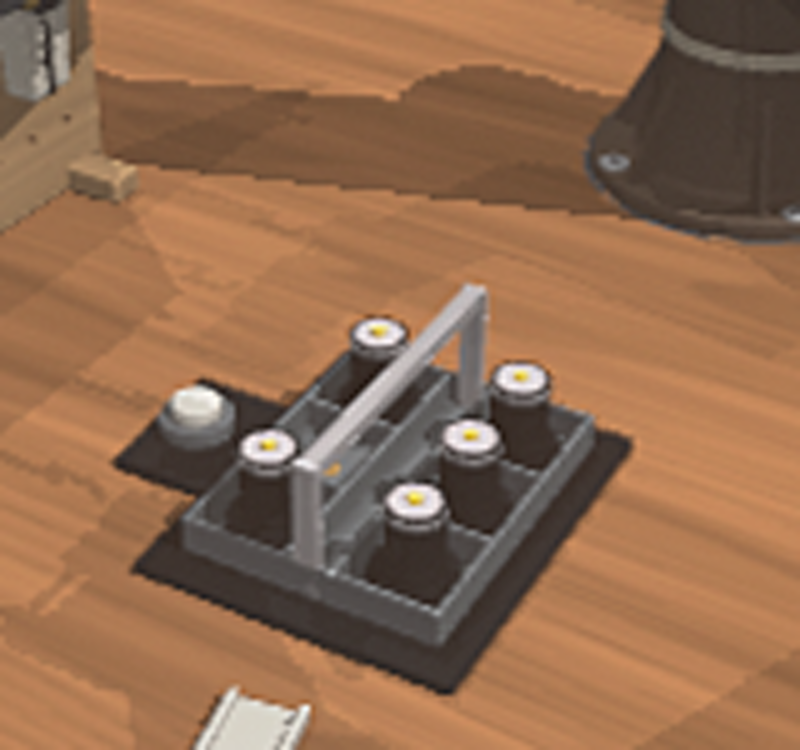

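View pics/t41c.png

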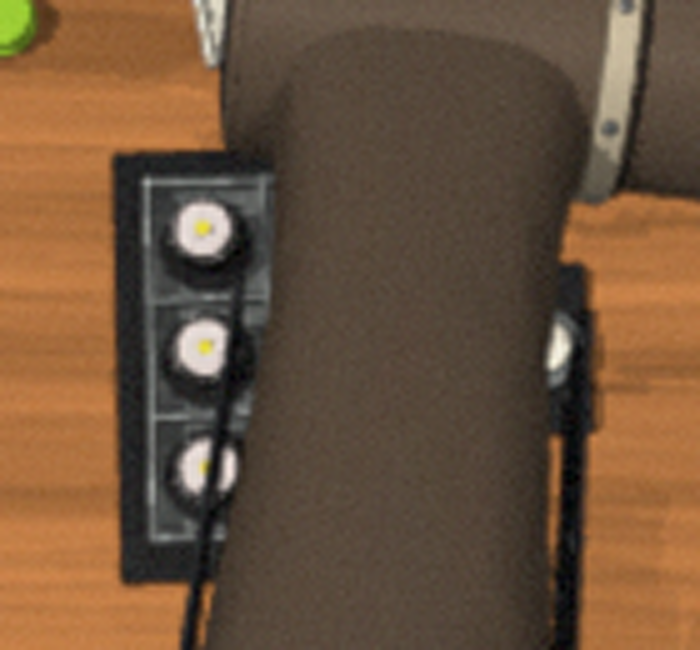

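Everything is in place. The gripper is near the empty hooks, so I'll lift it a bit more and then hand in.

>>> step_arm:
  steps:
    - [[-0.5,0,0.5],0]
    - [[-1,0,0.5],0]
    - [[-1,0,0.5],0]
    - [[-1,0,0.5],0]
    - [[-0.5,0,0],0]
    - [[0,0,0],0]
    - [[0,0,0],0]
    - [[0,0,0],0]

```text
time_s: 70.08
tcp_pos: [0.5189, -0.2065, 0.2823]
eef_rot: [60.6, 89.9, 153.6]
contact_force: [-0.5, -0.1, -0.3]
gripper_width: 0.0007
```

Run:
```python
from h import *
go([.515,-.147,.15],3)
o=lambda x0,y0,s,p:np.array((x0+(p[0]+.5)/s-.5,y0+(p[1]+.5)/s-.5))
for i,p in {3:(378,331),5:(268,446),0:(520,377),1:(471,436),2:(415,498)}.items(): print(i,(bp("scene",o(260,130,5,p),.072)[:2]-W(i)).round(4))
print(close_job())
```

```text
t 70.08 tcp [ 0.5189 -0.2065  0.2823] tooly -177.05 j6 4.6 w 0.0007 F [-0.5 -0.1 -0.3]
 units to go [6.62 0.04 2.98] turn units (about tool x) -0.01
3 [-0.0018 -0.0026]
5 [-0.001  -0.0004]
0 [ 0.0002 -0.0012]
1 [ 0.0004 -0.0005]
2 [-0.0005 -0.002 ]
the job is handed in; nothing more can be done
None
```

The job is done and handed in at 70 s of the 200 s allowed; no verdict was reported.

- **Caddy:** I lifted it off the hooks, drew it clear, set it on the pad and let go. It sits within about 2 mm of the pad's middle, with its yaw matching the pad's.
- **Lights:** All five black lights stand upright in wells 0, 1, 2, 3 and 5, each within about 3 mm of its well's centre. Well 4 stays empty because there were only five. One light was knocked aside mid-run, so I measured its position again before picking it up.
- **Button:** I pressed it after the last light, until it hit its stop at about 30 N against a spring of about 5 N. There was no reading of the button's travel, so "all the way down" is inferred from the steep rise in force.
- **Left alone:** The shoehorn, the phone grip and the three yellow look-alikes lie where they were.

**Checks that disagreed:**
- **Height:** The reported tool height was about 37 mm lower than the real one. A first trial grip closed on air above the bar. I then lowered the shut fingers onto the bar to measure the error, pressing it with up to about 34 N, and corrected every later move.
- **Sideways:** The first two lights landed about 2.5 mm off in x. I corrected for that on the last three.

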